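Fit printed square-bore wheels to a rover side frame, gently

ROBOT

A 6-joint arm with a two-finger parallel gripper is mounted at the origin on the work surface. World frame = base frame: x ahead of the robot, y to its left, z up, the work surface at z = 0. Lengths are in mm, angles in rad, forces in N, time in s.
With the tool pointing down it reaches from about 400 to 925 mm from the base axis. Payload 12.5 kg.
Tool frame: the origin (TCP) lies on the mounting face of the last link; the fingertips stand 190 mm ahead of it and the grasp point (between the pads) lies 171 mm ahead of it; x points along the fingers, y is the direction in which the jaws open and shut, and the axes are right-handed (so a half turn about x gives the same grasp; the last joint's range is limited). The gripper opens to 95 mm and grips with 3 to 60 N. Pads are 20 mm wide; open, the fingers measure 119 mm over their backs; the gripper's body (75 mm by 180 mm) begins 59 mm behind the grasp point.
Start: joints at [1.109, 0.491, 1.559, -0, 1.092, -0.106], TCP at [217.689, 585.864, 404.761] pointing down, gripper open.
Joint ranges: [-3.1, 3.1], [-0.84, 2.19], [0.05, 2.79], [-1.13, 4.28], [0.06, 2.93], [-2.69, 2.69]. Speed limits (rad/s): [2.22, 2.22, 2.79, 3.14, 3.14, 3.14].

INTERFACE

Orientations are given as [roll, pitch, yaw] about the fixed x, y, z axes, in that order (R = Rz(yaw) Ry(pitch) Rx(roll)).
In Python, from cell import env, eyes gives the robot as it stands. The module is installed in compiled form; this text tells all that it offers.
- The arm moves only by the tool jog_arm, never from a script. Its argument "deltas" is one flat list of numbers, 7 for each row, row after row: the shift along the tool's x, y, z in mm, then the turn, a rotation vector about the tool's x, y, z in rad, then the opening, from 0 (shut) to 1 (fully open). A call has 1 to 10 rows; each row shifts and turns the pose as measured when the row begins, along the tool's axes as they then stand; what a row does not reach is not made up. A row lasts 1/8 s, in which the tool goes at most 62.5 mm and 10.7 degrees, less where a joint would pass 70% of its speed; a pose out of reach is approached as far as the arm can. A call is refused whole if a number of a shift passes 62.5 or a number of a turn 0.188, either way. A call with a gripper value outside its range is refused whole. The fingers move at their own pace and stop on an object; the grip force is fixed at half the most. Time passes only in rows, so rows that do not move let the fingers close. It gives the time, the measured TCP pose, the force and the opening at its end, in the units of the state.
- env.state(): the state, without advancing time (a new reading comes with each control period).
- eyes.read_camera(name): name is "side" or "top"; returns a dict with "image" (400x640x3 uint8, red, green, blue), "fovy" (degrees; the focal length in pixels is half the picture's height over the tangent of half this angle, whatever the lens; pixels are square), "cx", "cy" (the principal point, pixels), "dist" ([k1, k2, p1, p2, k3] as OpenCV has them; the pictures are not rectified), "world_from_camera" (4x4, takes a point from camera to world coordinates). Camera axes: x right, y up, looking along -z (the intrinsics and any distortion apply to the point x, -y, -z); pixel columns grow to the right and rows downward; lengths in mm; the calibration is good to about 2 mm. A picture is of the moment at which its call begins. There is no depth.
- env.job_done(): hands the job in, once; it reports no verdict.
The state is a dict: "t": time; "joints": joint angles; "qvel": joint speeds; "tau": joint torques, N m; "eef_pos": TCP position; "tcp_rot": TCP orientation; "ft_force": force on the tool from outside, world axes, zero at the start; "moment": the same for the moment, N m; "opening": opening from 0.0 (shut) to 1.0 (fully open).
Only numpy, scipy, OpenCV 4.12 (cv2) and the standard library are available. Lean on these libraries where they do the work, as an engineer would, in place of code of your own. Each camera call takes 0.05 s, during which the arm holds its last target.

TASK

Get this rover side frame ready for its bench test: first switch the power box off, clear the two hand tools off the frame into the long compartments of the tray, and fit every loose wheel fully home on a free square axle, tyre side down. The printed hubs and the gearboxes are delicate, so hold the wheels with a light grip, line the square bores up with the shafts and let the wheels down without forcing them. When all the wheels are on, switch the power box on again; leave everything else where it is.

Things in the scene. Friction and masses are not known exactly. Their poses are not given: they have to be found in the camera images.
- isolator (a joint): isolator lever of the drive power box, a steel rod with a 26 mm black ball on its end, on top of the grey box. rad: 1.0 = ON, leaning to the box's +x side (away from the robot); 0 = OFF, leaning to its -x side (towards the robot). It stays where it is left and takes about 1 N at the ball to move.
- isolator_tip (a point): centre of the ball of the isolator lever. The lever is 80 mm long and swings about a level axis along the box's y, 77 mm above the desk; upright at 0.5 rad.
- power_box: drive power box (fixed), grey, 100 x 90 x 55 mm high, a black lever block 70 x 50 x 25 mm (along box x, y) in the middle of its top. Origin under its middle; the lever swings in the plane of its x and z axes. Turned a little differently each time.
- side_frame: side frame of a rover lying flat on the desk (fixed): aluminium channel 340 mm long (its x) x 108 mm wide (y) x 45 mm high, with four drive axles standing up out of its top in a row, 80 mm apart, on its middle line at x = -120, -40, 40, 120 mm. Origin under its middle.
- screwdriver_grip (a point): middle of the handle of a black screwdriver, on its axis, 13 mm above what it lies on: at the start the side frame's top, 40 mm from the axles' line on the frame's +y side, about half-way between the middle two axles, in the way of the wheels. x runs along the tool to the blade tip, 112 mm ahead; the handle, 26 mm thick, reaches 48 mm behind and 32 mm ahead of the point; 160 mm over all.
- nut_driver_grip (a point): middle of the handle of a black nut driver, same sizes and axes as the screwdriver (but a small socket in place of the blade). At the start it lies on the side frame's top, 40 mm from the axles' line on the frame's -y side, about half-way between axles 2 and 3, also in the way of the wheels.
- tray_slot_0 (a point): middle of the floor of one of the two long compartments of the grey organiser tray (fixed), the one on the tray's +y side. 192 mm long (x) x 86 mm wide (y), its floor 4 mm above the desk; outer walls 42 mm high, dividers 36 mm high (above the desk).
- tray_slot_1 (a point): middle of the floor of the other long compartment, next to the first: 192 mm long (x) x 88 mm wide (y), same heights. Small compartments with spare parts lie beyond it.
- axle_0_seat (a point): axle 0: centre of the top of its dark square flange (30 x 30 x 8 mm), 53 mm above the desk. A steel shaft 12 mm square stands 40 mm up from it, tapered over the last 4 mm. x, y: square to the flats of shaft and flange. Each axle stands turned differently; geared, it turns only under 0.05 N m or more. Its gearbox is spoilt by a wheel pressed on it with more than 30 N.
- axle_1_seat (a point): axle 1: centre of the top of its dark square flange (30 x 30 x 8 mm), 53 mm above the desk. A steel shaft 12 mm square stands 40 mm up from it, tapered over the last 4 mm. x, y: square to the flats of shaft and flange. Each axle stands turned differently; geared, it turns only under 0.05 N m or more. Its gearbox is spoilt by a wheel pressed on it with more than 30 N.
- axle_2_seat (a point): axle 2: centre of the top of its dark square flange (30 x 30 x 8 mm), 53 mm above the desk. A steel shaft 12 mm square stands 40 mm up from it, tapered over the last 4 mm. x, y: square to the flats of shaft and flange. Each axle stands turned differently; geared, it turns only under 0.05 N m or more. Its gearbox is spoilt by a wheel pressed on it with more than 30 N.
- axle_3_seat (a point): axle 3: centre of the top of its dark square flange (30 x 30 x 8 mm), 53 mm above the desk. A steel shaft 12 mm square stands 40 mm up from it, tapered over the last 4 mm. x, y: square to the flats of shaft and flange. Each axle stands turned differently; geared, it turns only under 0.05 N m or more. Its gearbox is spoilt by a wheel pressed on it with more than 30 N.
- wheel_0_centre (a point): printed wheel, hub up: black tyre 70 mm across, 20 mm wide, at the bottom; white hub 34 mm square, 60 mm high over all, bored through 14 mm square. Point: on its axis, 30 mm above the underside, 30 mm below the hub's top. x, y: square to the flats of hub and bore; z up. 120 g. May be absent (None). The thin hub cracks when squeezed with more than 45 N per finger.
- wheel_1_centre (a point): printed wheel, hub up: black tyre 70 mm across, 20 mm wide, at the bottom; white hub 34 mm square, 60 mm high over all, bored through 14 mm square. Point: on its axis, 30 mm above the underside, 30 mm below the hub's top. x, y: square to the flats of hub and bore; z up. 120 g. May be absent (None). The thin hub cracks when squeezed with more than 45 N per finger.
- wheel_2_centre (a point): printed wheel, hub up: black tyre 70 mm across, 20 mm wide, at the bottom; white hub 34 mm square, 60 mm high over all, bored through 14 mm square. Point: on its axis, 30 mm above the underside, 30 mm below the hub's top. x, y: square to the flats of hub and bore; z up. 120 g. May be absent (None). The thin hub cracks when squeezed with more than 45 N per finger.
- wheel_3_centre (a point): printed wheel, hub up: black tyre 70 mm across, 20 mm wide, at the bottom; white hub 34 mm square, 60 mm high over all, bored through 14 mm square. Point: on its axis, 30 mm above the underside, 30 mm below the hub's top. x, y: square to the flats of hub and bore; z up. 120 g. May be absent (None). The thin hub cracks when squeezed with more than 45 N per finger.
- spare_motor: bystander: spare geared motor, 56 x 30 x 26 mm, among the wheels; origin in the middle of its underside. To be left alone.
- tape_roll: bystander: roll of tape, 72 mm across, 20 mm high, flat on the desk; origin in the middle of its underside. To be left alone.
- carton: bystander: small brown carton 60 x 110 x 55 mm high; origin in the middle of its underside. To be left alone.
- battery_pack: bystander: black battery holder 75 x 62 x 25 mm; origin in the middle of its underside. To be left alone.
- wrench: bystander: steel spanner, 160 mm long, lying flat; origin in the middle of its underside. To be left alone.

How it is judged:
By the outcome, as a careful person would: the job done as asked, in the order asked, and still so for the second after the job is handed in, with the robot touching nothing.
Of wheel_0, wheel_1, wheel_2, wheel_3 only 2 to 4 are there at a start; the rules pass over those that are not, and their reading is None.
At some moment in a run one of wheel_0, wheel_1, wheel_2, wheel_3 may be knocked a few centimetres aside while the robot is not near it.
It also fails if it takes over 210 s, if anything falls off the work surface, if the arm or the gripper's body presses on something with over 40 N, if the wrist force passes 120 N, or if a joint passes its speed limit or range.

## Working session

There is one attempt and no reset: what is moved stays moved. The work goes in short steps, Python scripts to look and compute and a tool call to move; the robot and the scene stay as the last step left them, time stands still between calls to the robot, and variables do not carry over. Pictures are saved under pics/ and viewed, and the job is handed in when it is done.

Besides the shell and the picture viewer there is one more tool, called after "Request:" as name(argument=value, ...) on one line, values as JSON. jog_arm: Moves the arm, as the interface text tells. Its arguments: {"type":"object","properties":{"deltas":{"type":"array","items":{"type":"number"}}},"required":["deltas"]}

```bash
ls; mkdir -p pics
python3 - <<'E'
from cell import env, eyes
import cv2,numpy as np
print(env.state())
for n in ("side","top"):
    r=eyes.read_camera(n)
    cv2.imwrite(f"pics/{n}0.png",cv2.cvtColor(r["image"],cv2.COLOR_RGB2BGR))
    print(n,r["fovy"],r["cx"],r["cy"],r["dist"],np.round(r["world_from_camera"],4).tolist())
E
```

```text
pics
{'t': 0.0, 'joints': array([ 1.10940650e+00,  4.91536889e-01,  1.55946492e+00,  2.01660947e-05,
        1.09168502e+00, -1.05588426e-01]), 'qvel': array([-0.00069283, -0.00203479, -0.00072756, -0.00032722, -0.000157  ,
       -0.00152589]), 'tau': array([-1.38920070e-03, -6.12641287e+01, -2.58198363e+01,  6.91285031e-02,
        4.81819664e-02, -9.46741216e-05]), 'eef_pos': array([217.66570195, 585.82872378, 404.17038867]), 'tcp_rot': array([-1.69272916,  1.569702  , -2.04853987]), 'ft_force': array([ 0.45989343,  0.30338116, -0.77411379]), 'moment': array([-0.06293777, -0.04534378,  0.03009536]), 'opening': 1.001560587986689}
side 54.37954148490526 321.10832455172755 197.7393649918297 [-0.04749169  0.          0.          0.          0.        ] [[-0.9996, 0.011, -0.0247, 504.105], [-0.025, -0.7242, 0.6891, 788.4192], [-0.0103, 0.6895, 0.7243, 892.7257], [0.0, 0.0, 0.0, 1.0]]
top 53.64327544223081 323.6772971862956 197.5547742525636 [0.00100007 0.         0.         0.         0.        ] [[0.0204, 0.9961, -0.0859, 446.8941], [-0.9998, 0.0205, -0.0004, 83.842], [0.0014, 0.0859, 0.9963, 1337.6285], [0.0, 0.0, 0.0, 1.0]]
```

View pics/side0.png

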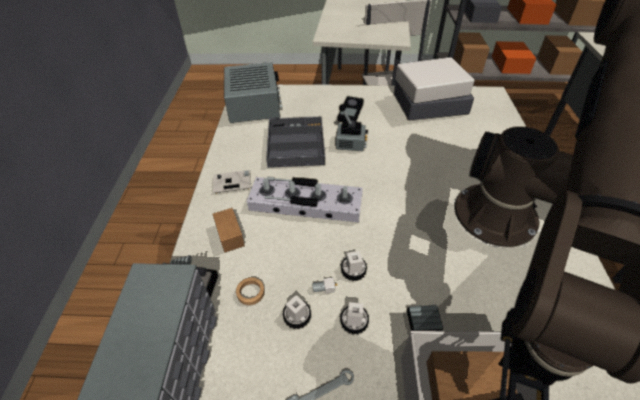

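View pics/top0.png

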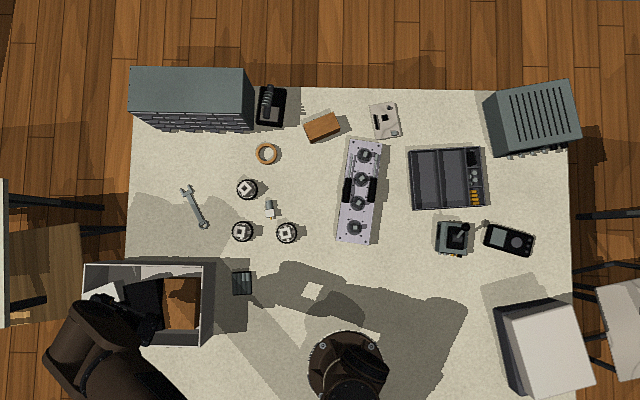

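```bash
cat > h.py <<'E'
import numpy as np, cv2
from cell import env, eyes
from scipy.spatial.transform import Rotation as Ro
def cam(n):
    r=eyes.read_camera(n); r['bgr']=cv2.cvtColor(r['image'],cv2.COLOR_RGB2BGR)
    f=200/np.tan(np.radians(r['fovy']/2)); r['K']=np.array([[f,0,r['cx']],[0,f,r['cy']],[0,0,1]]); r['d']=np.array(r['dist'],float)
    return r
def proj(r,P):
    P=np.atleast_2d(np.asarray(P,float)); T=np.linalg.inv(r['world_from_camera']); c=P@T[:3,:3].T+T[:3,3]
    c=c*[1,-1,-1]
    return cv2.projectPoints(c.reshape(-1,1,3),np.zeros(3),np.zeros(3),r['K'],r['d'])[0].reshape(-1,2)
def rays(r,uv):
    uv=np.atleast_2d(np.asarray(uv,float)).reshape(-1,1,2)
    n=cv2.undistortPoints(uv,r['K'],r['d']).reshape(-1,2)
    d=np.c_[n[:,0],-n[:,1],-np.ones(len(n))]@r['world_from_camera'][:3,:3].T
    return r['world_from_camera'][:3,3],d
def onz(r,uv,z):
    o,d=rays(r,uv); return o+d*((z-o[2])/d[:,2])[:,None]
def tri(r1,uv1,r2,uv2):
    o1,d1=rays(r1,uv1);o2,d2=rays(r2,uv2);d1=d1[0]/np.linalg.norm(d1);d2=d2[0]/np.linalg.norm(d2)
    A=np.c_[d1,-d2];s=np.linalg.lstsq(A,o2-o1,rcond=None)[0]
    a=o1+s[0]*d1;b=o2+s[1]*d2
    return (a+b)/2,np.linalg.norm(a-b)
def crop(r,x0,y0,x1,y1,k,name):
    im=cv2.resize(r['bgr'][y0:y1,x0:x1],None,fx=k,fy=k,interpolation=cv2.INTER_CUBIC)
    cv2.imwrite('pics/'+name,im)
def pose():
    s=env.state(); return s,np.array(s['eef_pos']),Ro.from_euler('xyz',s['tcp_rot'])
def Rt(yaw):  # tool down; jaw axis (tool y) along world yaw
    x=np.array([0,0,-1.]);y=np.array([np.cos(yaw),np.sin(yaw),0]);return Ro.from_matrix(np.c_[x,y,np.cross(x,y)])
def jaw():
    s,p,R=pose(); y=R.as_matrix()[:,1]; return np.arctan2(y[1],y[0])
def plan(target_grasp,yaw,pr=True):
    """grasp point target (world), jaw yaw (mod pi) -> total shift in tool axes, rotvec in tool"""
    s,p,R=pose(); M=R.as_matrix()
    y0=np.arctan2(M[1,1],M[0,1]); dy=(yaw-y0+np.pi/2)%np.pi-np.pi/2
    T=Rt(y0+dy); tcp=np.asarray(target_grasp,float)+[0,0,171]
    sh=M.T@(tcp-p); rv=(R.inv()*T).as_rotvec()
    L=np.linalg.norm(sh)
    print('t',round(s['t'],2),'grasp',np.round(p+171*M[:,0],1),'jaw',round(y0,3),'open',round(s['opening'],3),'F',np.round(s['ft_force'],1),'q6',round(s['joints'][5],2))
    print('shift tool',np.round(sh,1),'len',round(L,1),'turn',np.round(rv,3),'tool y,z in world',np.round(M[:2,1],3),np.round(M[:2,2],3))
    return sh,rv
E
python3 - <<'E'
from h import *
a=cam('top');crop(a,320,120,500,260,4,'t1.png');crop(a,170,120,350,260,4,'t2.png')
b=cam('side');crop(b,200,80,380,220,4,'s1.png');crop(b,220,230,400,350,4,'s2.png')
s,p,R=pose();print(np.round(R.as_matrix(),3))
E
```

```text
[[-0.     0.348  0.937]
 [-0.001  0.937 -0.348]
 [-1.    -0.001 -0.   ]]
```

```bash
sleep 0
```

```text
(no output)
```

View pics/t1.png

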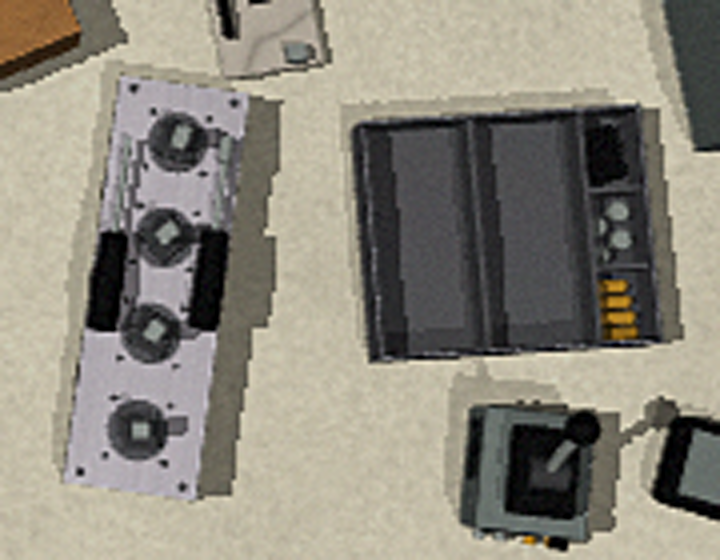

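View pics/t2.png

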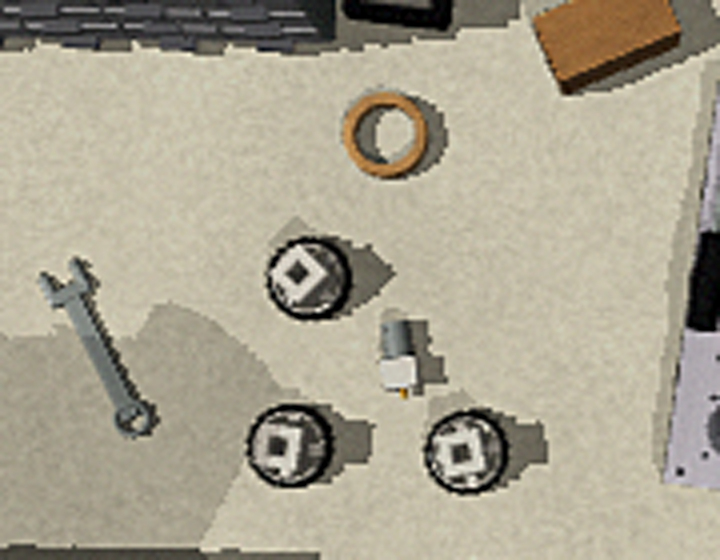

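View pics/s1.png

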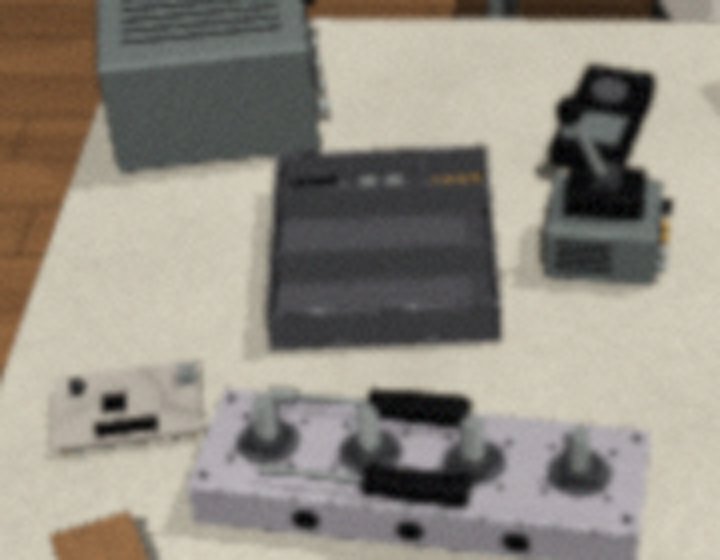

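View pics/s2.png

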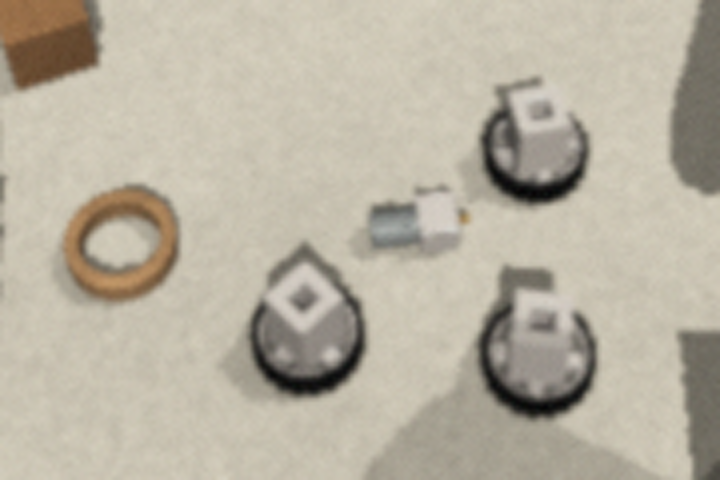

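```bash
cat >> h.py <<'E'
def avg(n,k=10):
    r=cam(n); acc=r['bgr'].astype(float)
    for i in range(k-1): acc+=cam(n)['bgr']
    r['bgr']=np.clip(acc/k+.5,0,255).astype(np.uint8); return r
E
python3 - <<'E'
from h import *
a=avg('top');crop(a,335,135,385,175,12,'t3.png');crop(a,335,170,385,250,7,'t4.png')
b=avg('side');crop(b,245,165,370,225,6,'s3.png');crop(b,325,90,375,155,9,'s4.png')
import pickle
pickle.dump((a,b),open('start.pkl','wb'))
E
```

```text
(no output)
```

View pics/t3.png

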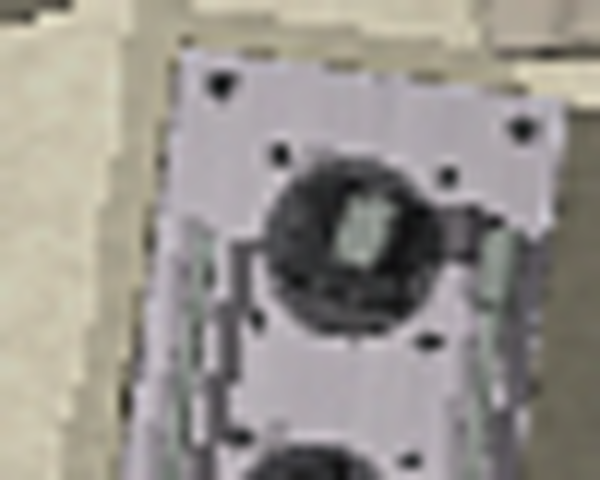

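View pics/t4.png

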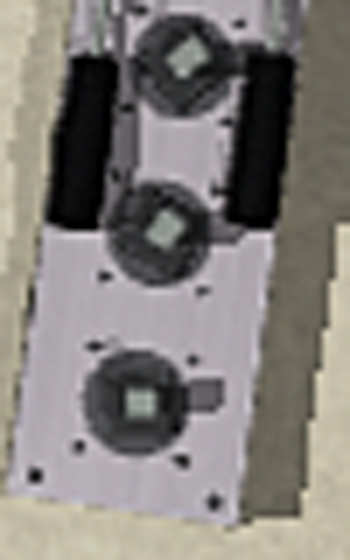

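View pics/s3.png

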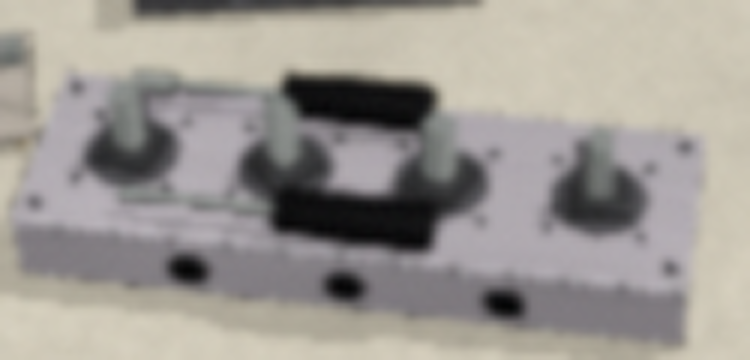

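View pics/s4.png

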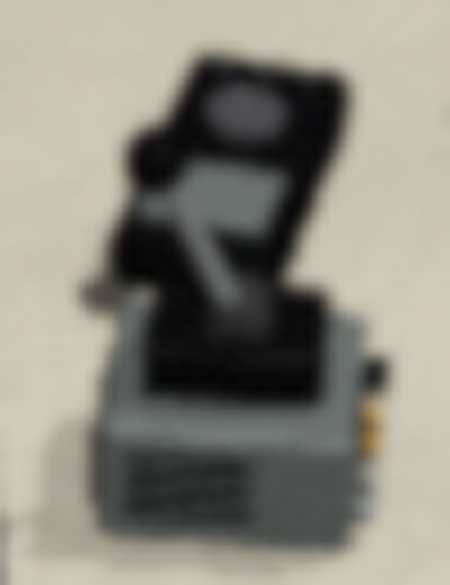

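Run:
```python
from h import *
import pickle
a,b=pickle.load(open('start.pkl','rb'))
g=cv2.cvtColor(a['bgr'],cv2.COLOR_BGR2GRAY)
tiles=[]
for n,(u,v) in dict(A=(365.4,154),B=(361.7,178.1),C=(358.6,202.9),D=(355,227.4)).items():
    x0,y0=int(u)-9,int(v)-9
    im=cv2.resize(a['bgr'][y0:y0+19,x0:x0+19],None,fx=18,fy=18,interpolation=cv2.INTER_LANCZOS4)
    tiles.append(im)
    gg=cv2.cvtColor(im,cv2.COLOR_BGR2GRAY); 
    m=np.zeros_like(gg); m[90:252,90:252]=(gg[90:252,90:252]>105)*255
    cs=cv2.findContours(m,cv2.RETR_EXTERNAL,cv2.CHAIN_APPROX_NONE)[0];c=max(cs,key=cv2.contourArea)
    M=cv2.moments(c);cu=M['m10']/M['m00'];cv_=M['m01']/M['m00']
    uv=np.array([x0+(cu+.5)/18-.5,y0+(cv_+.5)/18-.5])
    print(n,np.round(uv,2),'area px',round(M['m00']/324,1),cv2.minAreaRect(c)[1:], 'xy@z75',np.round(onz(a,uv,75),1))
out=np.vstack([np.hstack(tiles[:2]),np.hstack(tiles[2:])]);cv2.imwrite('pics/tip.png',cv2.resize(out,(600,600)))
# frame mask
hsv=cv2.cvtColor(a['bgr'],cv2.COLOR_BGR2HSV)
for p in [(345,235),(360,165),(300,300),(420,180)]: print(p,hsv[p[1],p[0]],a['bgr'][p[1],p[0]])
```

```text
A [364.8  153.76] area px 17.8 ((66.54097747802734, 105.99112701416016), 22.30620574951172) xy@z75 [[700.7 -45.8  75. ]]
B [361.3  177.71] area px 17.9 ((69.55494689941406, 99.05017852783203), 48.99091720581055) xy@z75 [[622.4 -35.5  75. ]]
C [358.13 202.3 ] area px 17.0 ((71.60000610351562, 89.40000915527344), 36.869895935058594) xy@z75 [[542.8 -26.3  75. ]]
D [354.66 227.11] area px 13.8 ((73.79400634765625, 68.1211166381836), 1.3322198390960693) xy@z75 [[463.4 -16.2  75. ]]
(345, 235) [158  11 185] [183 177 185]
(360, 165) [150   7 173] [173 168 173]
(300, 300) [ 23  42 110] [ 92 106 110]
(420, 180) [132  16  81] [81 76 78]
```

View pics/tip.png

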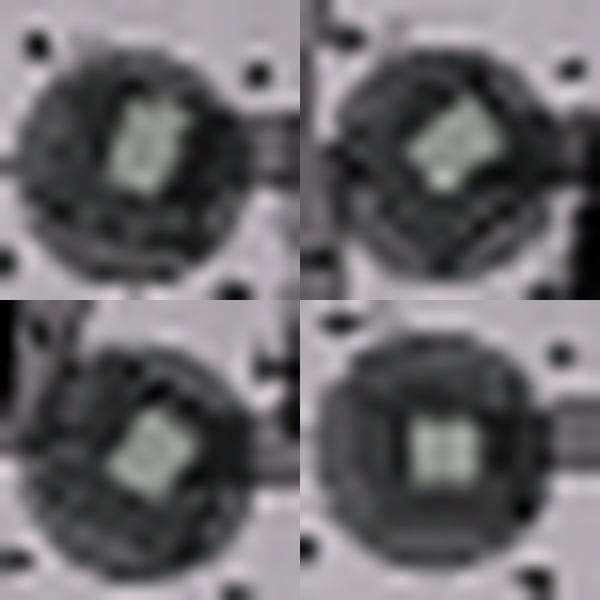

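Run:
```python
from h import *
import pickle
a,b=pickle.load(open('start.pkl','rb'))
P,e=tri(a,(466.5,226.9),b,(342.0,107.0));print('ball',np.round(P,1),round(e,1))
# lever block, black, top z=80 ; box top z=55 
g=cv2.cvtColor(a['bgr'],cv2.COLOR_BGR2GRAY)
roi=g[215:260,430:475]
big=cv2.resize(a['bgr'][210:262,430:475],None,fx=11,fy=11,interpolation=cv2.INTER_CUBIC);cv2.imwrite('pics/box.png',big)
# wheel hubs: bright white
hsv=cv2.cvtColor(a['bgr'],cv2.COLOR_BGR2HSV)
tiles=[]
for n,(u,v) in dict(W1=(247,188),W2=(243,231),W3=(287,231)).items():
    im=cv2.resize(a['bgr'][v-13:v+14,u-13:u+14],None,fx=14,fy=14,interpolation=cv2.INTER_CUBIC);tiles.append(im)
for n,(u,v) in dict(W1=(297,312),W2=(354,314),W3=(353,262)).items():
    im=cv2.resize(b['bgr'][v-20:v+20,u-20:u+20],None,fx=9.45,fy=9.45,interpolation=cv2.INTER_CUBIC);tiles.append(cv2.resize(im,(378,378)))
cv2.imwrite('pics/wh.png',cv2.resize(np.vstack([np.hstack(tiles[:3]),np.hstack(tiles[3:])]),(798,532)))
```

```text
ball [ 469.5 -345.5  149.3] 0.7
```

View pics/box.png

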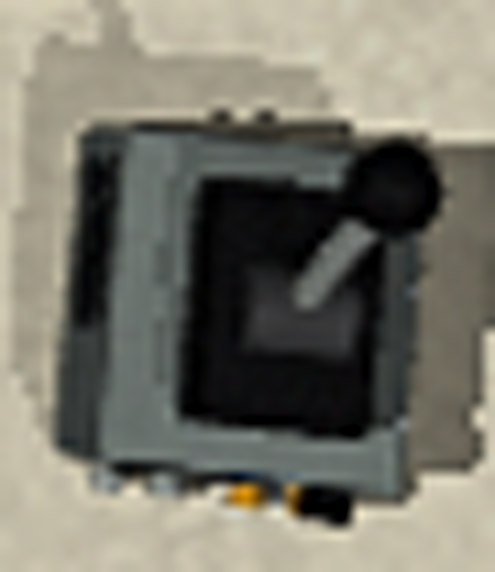

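View pics/wh.png

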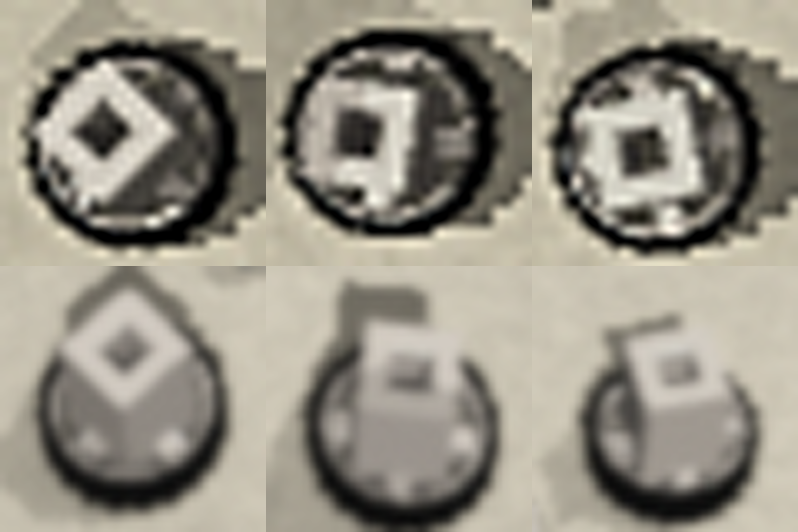

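Run:
```python
from h import *
import pickle
a,b=pickle.load(open('start.pkl','rb'))
print('block c',onz(a,(455.2,237.3),80), 'rod foot',onz(a,(430+308/11,210+302/11),84))
plan((450,60,230),0.6)
plan((470,-345,230),-0.066)
```

```text
block c [[ 437.67616036 -334.43870236   80.        ]] rod foot [[ 437.40120033 -341.93771137   84.        ]]
t 1.2 grasp [217.7 585.9 233.8] jaw 1.215 open 1.0 F [-0.1  1.2  0. ] q6 -0.11
shift tool [   3.7 -412.   400.9] len 574.9 turn [ 0.615 -0.    -0.   ] tool y,z in world [0.348 0.937] [ 0.937 -0.348]
t 1.2 grasp [217.7 585.9 233.8] jaw 1.215 open 1.0 F [-0.1  1.2  0. ] q6 -0.11
shift tool [   3.7 -784.7  560.8] len 964.5 turn [ 1.281 -0.    -0.   ] tool y,z in world [0.348 0.937] [ 0.937 -0.348]
```

Request:
jog_arm(deltas=[0,-41,40,0,0,0,1,0,-41,40,0,0,0,1,0,-41,40,0,0,0,1,0,-41,40,0,0,0,1,0,-41,40,0,0,0,1,0,-41,40,0,0,0,1,0,-41,40,0,0,0,1,0,-41,40,0,0,0,1,0,-41,40,0,0,0,1,0,-41,40,0,0,0,1])

```text
t: 2.45
eef_pos: [455.3, 49.3, 405.5]
tcp_rot: [0.753, 1.565, 0.404]
ft_force: [0.2, 1.6, 0.0]
opening: 0.998
```

Run:
```python
from h import *
plan((470,-345,230),-0.066)
a=cam('top'); cv2.imwrite('pics/top1.png',a['bgr'])
```

```text
t 2.45 grasp [456.3  49.7 234.5] jaw 1.221 open 0.998 F [0.2 1.6 0. ] q6 -1.26
shift tool [   3.6 -365.4  148.7] len 394.6 turn [ 1.287e+00  1.000e-03 -7.000e-03] tool y,z in world [0.342 0.94 ] [ 0.94  -0.342]
```

View pics/top1.png

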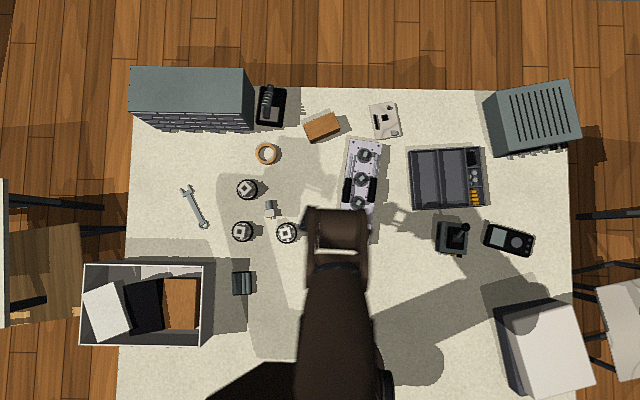

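```bash
cat >> h.py <<'E'
def rows(target,yaw,n,g=1):
    sh,rv=plan(target,yaw); s,p,R=pose(); w=R.apply(sh)/n; dr=rv/n
    out=[]
    for i in range(n):
        Ri=R*Ro.from_rotvec(dr*i); d=Ri.inv().apply(w)
        out.append([round(float(x),1) for x in d]+[round(float(x),3) for x in dr])
    for o in out: print(o)
E
python3 - <<'E'
from h import *
rows((470,-345,230),-0.066,8)
E
```

```text
t 2.5 grasp [459.   44.9 234.5] jaw 1.219 open 0.998 F [ 3.  -2.1  0.2] q6 -1.27
shift tool [   4.3 -361.7  145.7] len 390.0 turn [ 1.285  0.003 -0.007] tool y,z in world [0.344 0.939] [ 0.939 -0.344]
[0.5, -45.2, 18.2, 0.161, 0.0, -0.001]
[0.6, -41.7, 25.2, 0.161, 0.0, -0.001]
[0.6, -37.1, 31.6, 0.161, 0.0, -0.001]
[0.6, -31.6, 37.1, 0.161, 0.0, -0.001]
[0.6, -25.3, 41.7, 0.161, 0.0, -0.001]
[0.6, -18.3, 45.2, 0.161, 0.0, -0.001]
[0.6, -10.8, 47.5, 0.161, 0.0, -0.001]
[0.6, -3.1, 48.6, 0.161, 0.0, -0.001]
```

Request:
jog_arm(deltas=[0,-45,18,0.16,0,0,1,0,-42,25,0.16,0,0,1,0,-37,32,0.16,0,0,1,0,-32,37,0.16,0,0,1,0,-25,42,0.16,0,0,1,0,-18,45,0.16,0,0,1,0,-11,47,0.16,0,0,1,0,-3,48,0.16,0,0,1,0,0,0,0,0,0,1,0,0,0,0,0,0,1])

```text
t: 3.75
eef_pos: [463.3, -358.6, 405.7]
tcp_rot: [1.7, 1.561, 0.023]
ft_force: [0.2, 0.0, 0.6]
opening: 1.004
```

Run:
```python
from h import *
plan((470,-345,145),-0.066)
```

```text
t 3.75 grasp [ 465.  -358.5  234.7] jaw -0.106 open 1.004 F [0.2 0.  0.6] q6 -0.67
shift tool [ 89.7   4.3 -14.1] len 90.9 turn [-0.04  -0.001 -0.01 ] tool y,z in world [ 0.994 -0.106] [-0.106 -0.994]
```

Request:
jog_arm(deltas=[0,4,-14,-0.04,0,-0.01,1,30,0,0,0,0,0,1,30,0,0,0,0,0,1,29,0,0,0,0,0,1,0,0,0,0,0,0,0.44,0,0,0,0,0,0,0.44,0,0,0,0,0,0,0.44])

```text
t: 4.62
eef_pos: [472.0, -334.6, 319.1]
tcp_rot: [0.97, 1.569, -0.643]
ft_force: [-0.2, 0.2, 0.2]
opening: 0.74
```

Run:
```python
from h import *
plan((470,-345,145),-0.066)
b=cam('side');crop(b,310,60,390,160,6,'l1.png')
```

```text
t 4.62 grasp [ 472.2 -334.8  148.1] jaw -0.042 open 0.74 F [-0.2  0.2  0.2] q6 -0.69
shift tool [ 3.1 -1.5 10.4] len 11.0 turn [ 0.024  0.001 -0.002] tool y,z in world [ 0.999 -0.042] [-0.042 -0.999]
```

View pics/l1.png

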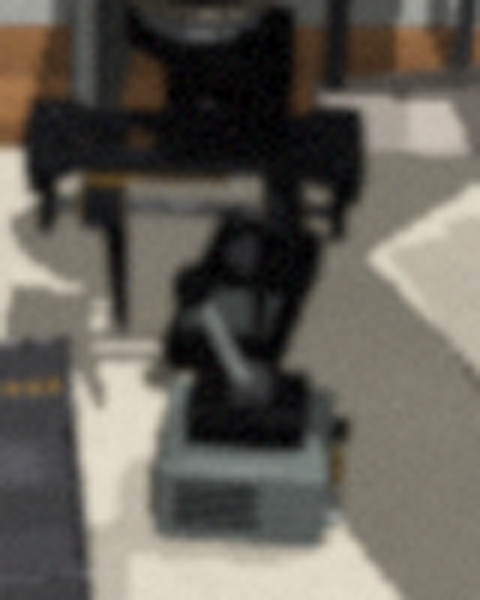

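Request:
jog_arm(deltas=[3,-1,9,0.02,0,0,0.44,0,0,0,0,0,0,0.44,0,0,0,0,0,0,0.44,0,0,0,0,0,0,0.44])

```text
t: 5.18
eef_pos: [470.3, -344.7, 317.2]
tcp_rot: [0.934, 1.567, -0.702]
ft_force: [0.6, 0.6, 0.9]
opening: 0.44
```

Run:
```python
from h import *
plan((386,-339,145),-0.066)
b=cam('side');crop(b,310,60,390,160,6,'l2.png')
```

```text
t 5.17 grasp [ 470.8 -345.2  146.2] jaw -0.065 open 0.44 F [0.6 0.6 0.9] q6 -0.68
shift tool [  0.9 -84.5  -0.3] len 84.5 turn [ 0.001  0.002 -0.003] tool y,z in world [ 0.998 -0.065] [-0.065 -0.998]
```

View pics/l2.png

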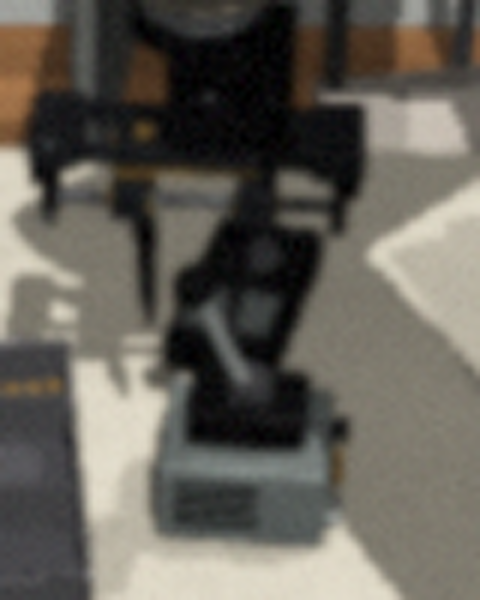

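Request:
jog_arm(deltas=[0,-12,0,0,0,0,0.44,0,-12,0,0,0,0,0.44,0,-12,0,0,0,0,0.44,0,-12,0,0,0,0,0.44,0,-12,0,0,0,0,0.44,0,-12,0,0,0,0,0.44,0,0,0,0,0,0,0.44])

```text
t: 6.1
eef_pos: [392.7, -339.4, 317.2]
tcp_rot: [0.965, 1.566, -0.671]
ft_force: [0.8, 0.1, 0.2]
opening: 0.44
```

Run:
```python
from h import *
plan((385,-339,145),-0.066)
b=cam('side');crop(b,310,60,390,160,6,'l3.png')
```

```text
t 6.1 grasp [ 393.3 -339.9  146.2] jaw -0.065 open 0.44 F [0.8 0.1 0.2] q6 -0.78
shift tool [ 1.2 -7.7  0.1] len 7.8 turn [ 0.001  0.003 -0.004] tool y,z in world [ 0.998 -0.065] [-0.065 -0.998]
```

View pics/l3.png

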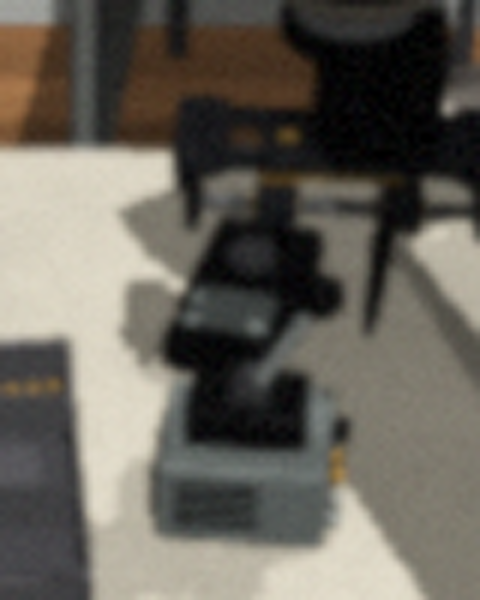

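Request:
jog_arm(deltas=[0,-4,0,0,0,0,0.44,0,-3,0,0,0,0,0.44,0,0,0,0,0,0,0.44])

```text
t: 6.52
eef_pos: [388.8, -339.6, 318.1]
tcp_rot: [1.099, 1.555, -0.538]
ft_force: [1.4, 0.3, 0.9]
opening: 0.443
```

Run:
```python
from h import *
plan((385,-339,145),-0.066)
b=cam('side');crop(b,310,60,390,160,6,'l4.png')
```

```text
t 6.53 grasp [ 391.  -341.   147.1] jaw -0.066 open 0.443 F [1.4 0.3 0.9] q6 -0.79
shift tool [ 2.  -3.9 -0.4] len 4.4 turn [ 0.     0.007 -0.014] tool y,z in world [ 0.998 -0.066] [-0.066 -0.998]
```

View pics/l4.png

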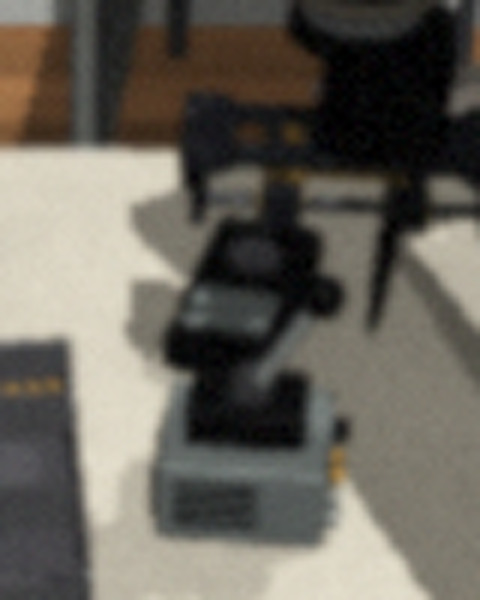

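Run:
```python
from h import *
b=cam('side')
for dx in (-76.5,-72,-68,-64): print(dx,proj(b,(469.5+dx,-345.5+5,149.3)))
s=env.state();print(s['joints'],s['ft_force'],s['moment'])
m=b['bgr'][100:120,352:376].max(2);print(m)
```

```text
-76.5 [[364.53282202 107.97464254]]
-72 [[363.20171393 107.96438551]]
-68 [[362.01857764 107.95535383]]
-64 [[360.83551138 107.94640277]]
[-0.8469499   0.45078473  1.92117487  0.00628138  0.75579337 -0.78557325] [4.71422182 0.37601156 1.81612242] [-0.02750624 -0.92395291 -0.0034173 ]
[[ 44  40  33  26  15  11  15  14   8  16  19  55  99 118 123 122 123 124
  123 116  83  41  12  29]
 [ 47  44  44  35  28  12  10  13   9  16  20  55  95 114 123 121 127 121
  125 109  79  34  11  24]
 [ 46  46  51  44  31  21  18  10  13  13  24  60  99 118 124 122 125 122
  117 108  75  27  13  28]
 [ 46  46  47  41  28  18  10  12  17   6  26  66 103 121 128 125 124 123
  120 103  64  23  20  40]
 [ 43  39  43  33  24  15   8  11   3  11  33  72 100 119 116 124 126 125
  120  99  62  20  26  59]
 [ 28  27  27  19  17  14   9  11  10   7  26  57  85  98 112 116 119 123
  116  98  56  26  34  73]
 [ 16  16  14  11   8  11   6  13  13   9  15  29  44  59  87 105 118 123
  116  93  49  20  40  88]
 [ 16  17  10  14  11  10   9  10   9  11  18  13  23  26  54  88 114 119
  114  85  46  27  57  96]
 [ 34  
[... 505 characters left out ...]
88  75  43  18  19  42  76  94  87  78  84  88  90 109 119 120 118
  100  67  59  85 113 125]
 [ 88  85  65  35  13  31  60  87 102 101 104 112 117 117 120 126 126 115
  107  77  77  98 117 125]
 [ 60  57  44  23  33  60  83 100 103 108 118 121 122 121 125 128 124 123
  114  99  99 114 122 123]
 [ 29  28  27  35  60  89 101 106 107 116 124 122 123 123 126 128 125 123
  119 116 114 122 125 124]
 [ 16  24  25  48  82 102 106 105 117 123 122 122 126 123 122 125 126 123
  124 124 125 122 124 125]
 [ 13  26  38  69  96 101 105 113 122 124 126 123 124 124 128 128 127 125
  124 124 125 128 126 124]
 [ 23  39  62  91 107 100 105 115 122 123 121 124 123 125 124 126 126 128
  126 119 122 126 124 125]]
```

Request:
jog_arm(deltas=[0,6,0,0,0,0,0.44,0,0,0,0,0.007,-0.01,0.8,-30,0,0,0,0,0,0.8,-30,0,0,0,0,0,0.8,-30,0,0,0,0,0,0.8,0,0,0,0,0,0,0.65])

```text
t: 7.38
eef_pos: [394.5, -340.1, 409.0]
tcp_rot: [-2.377, 1.563, 2.27]
ft_force: [-0.3, -0.7, -1.4]
opening: 0.738
```

Run:
```python
from h import *
import pickle
a,b=pickle.load(open('start.pkl','rb'))
c=lambda x,y:(320+x/4-.4,120+y/4-.4)
C=onz(a,[c(353,125),c(637,105),c(660,342),c(372,360)],42);print(np.round(C,1))
for i in range(4): d=C[(i+1)%4]-C[i];print(round(np.hypot(*d[:2]),1),round(np.degrees(np.arctan2(d[1],d[0])),1))
for n,(x,y) in dict(L=(82,143),R=(262,142)).items():
    print(n,onz(a,(335+x/7-.4,170+y/7-.4),60))
g=a['bgr'].max(2); m=(g<45).astype(np.uint8)
n,l,st,ce=cv2.connectedComponentsWithStats(m[165:210,335:385])
for i in range(1,n):
    if st[i,4]>60:
        pts=np.argwhere(l==i)[:,::-1]+[335,165]; r=cv2.minAreaRect(pts.astype(np.float32)); print(st[i],ce[i]+[335,165],r, onz(a,r[0],60))
cv2.imwrite('pics/tray.png',cv2.resize(a['bgr'][140:220,400:500],None,fx=7,fy=7,interpolation=cv2.INTER_CUBIC))
x=cam('top');crop(x,320,120,500,260,4,'t5.png')
plan((600,-100,235),1.447)
```

```text
[[ 720.1 -192.1   42. ]
 [ 741.8 -428.2   42. ]
 [ 544.6 -444.5   42. ]
 [ 525.  -208.1   42. ]]
237.1 -84.7
197.9 -175.3
237.2 94.8
195.8 4.7
L [[583.10665976  11.31246809  60.        ]]
R [[585.29255669 -72.18429103  60.        ]]
[  7  13  12  25 185] [346.59459459 190.05405405] ((347.1058654785156, 190.02352905273438), (9.328010559082031, 24.730073928833008), 12.52880859375) [[583.17605042   8.7424314   60.        ]]
[ 32  12  10  26 184] [371.85326087 189.7173913 ] ((371.8802185058594, 189.6320343017578), (7.4664692878723145, 25.020090103149414), 8.53076457977295) [[586.11103891 -71.69423081  60.        ]]
t 7.42 grasp [ 393.3 -338.7  236.7] jaw -0.065 open 0.706 F [0.5 0.6 0.1] q6 -0.77
shift tool [   2.2  189.6 -252.8] len 316.0 turn [-1.512 -0.01   0.   ] tool y,z in world [ 0.998 -0.065] [-0.065 -0.998]
```

View pics/tray.png

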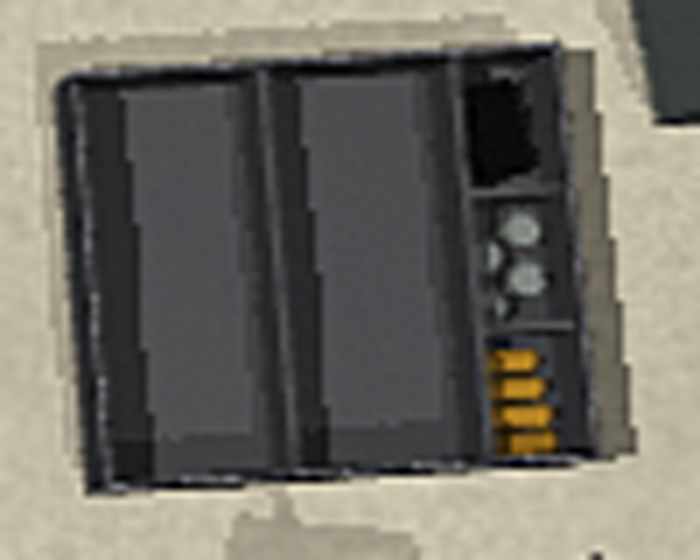

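View pics/t5.png

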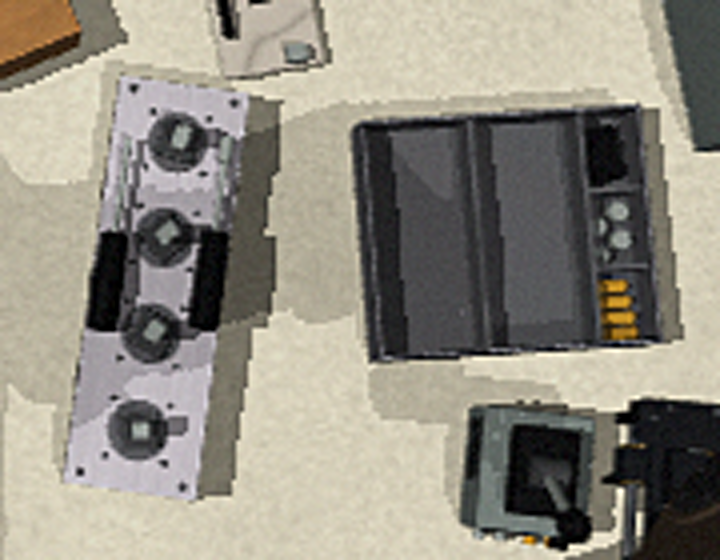

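Run:
```python
from h import *
rows((590,-72,200),1.447,9)
```

```text
t 7.42 grasp [ 393.3 -338.7  236.7] jaw -0.065 open 0.706 F [0.5 0.6 0.1] q6 -0.77
shift tool [  37.5  178.  -279.8] len 333.8 turn [-1.512 -0.01   0.   ] tool y,z in world [ 0.998 -0.065] [-0.065 -0.998]
[4.2, 19.8, -31.1, -0.168, -0.001, 0.0]
[4.1, 24.7, -27.4, -0.168, -0.001, 0.0]
[4.1, 28.9, -22.8, -0.168, -0.001, 0.0]
[4.1, 32.3, -17.7, -0.168, -0.001, 0.0]
[4.1, 34.8, -12.0, -0.168, -0.001, 0.0]
[4.1, 36.4, -6.0, -0.168, -0.001, 0.0]
[4.0, 36.9, 0.1, -0.168, -0.001, 0.0]
[4.1, 36.3, 6.3, -0.168, -0.001, 0.0]
[4.1, 34.8, 12.3, -0.168, -0.001, 0.0]
```

Request:
jog_arm(deltas=[4,20,-31,-0.168,0,0,0.65,4,25,-27,-0.168,0,0,0.65,4,29,-23,-0.168,0,0,0.65,4,32,-18,-0.168,0,0,0.65,4,35,-12,-0.168,0,0,0.65,4,36,-6,-0.168,0,0,0.65,4,37,0,-0.168,0,0,0.65,4,36,6,-0.168,0,0,0.65,4,34,12,-0.168,0,0,0.65,0,0,0,0,0,0,0.65])

```text
t: 8.68
eef_pos: [587.4, -60.5, 356.3]
tcp_rot: [2.726, 1.537, 2.65]
ft_force: [1.2, -0.1, -1.3]
opening: 0.649
```

Run:
```python
from h import *
plan((590,-72,120),1.447)
```

```text
t 8.68 grasp [582.3 -57.7 185.4] jaw 1.495 open 0.649 F [ 1.2 -0.1 -1.3] q6 -1.72
shift tool [ 65.  -12.2   5.5] len 66.4 turn [ 0.048 -0.031 -0.013] tool y,z in world [0.076 0.997] [ 0.997 -0.076]
```

Request:
jog_arm(deltas=[20,-12,5,0.048,-0.031,-0.013,0.65,20,0,0,0,0,0,0.65,15,0,0,0,0,0,0.65,0,0,0,0,0,0,0.65])

```text
t: 9.18
eef_pos: [589.2, -74.4, 296.2]
tcp_rot: [-3.035, 1.565, 3.116]
ft_force: [0.4, 1.1, 0.5]
opening: 0.655
```

Run:
```python
from h import *
plan((590,-72,66),1.447)
a=cam('top');crop(a,320,120,420,240,5,'t6.png')
b=cam('side');crop(b,240,120,380,240,5,'s6.png')
```

```text
t 9.18 grasp [588.2 -74.4 125.2] jaw 1.438 open 0.655 F [0.4 1.1 0.5] q6 -1.67
shift tool [59.2  2.5  0.9] len 59.3 turn [-0.009 -0.006  0.001] tool y,z in world [0.132 0.991] [ 0.991 -0.132]
```

View pics/s6.png

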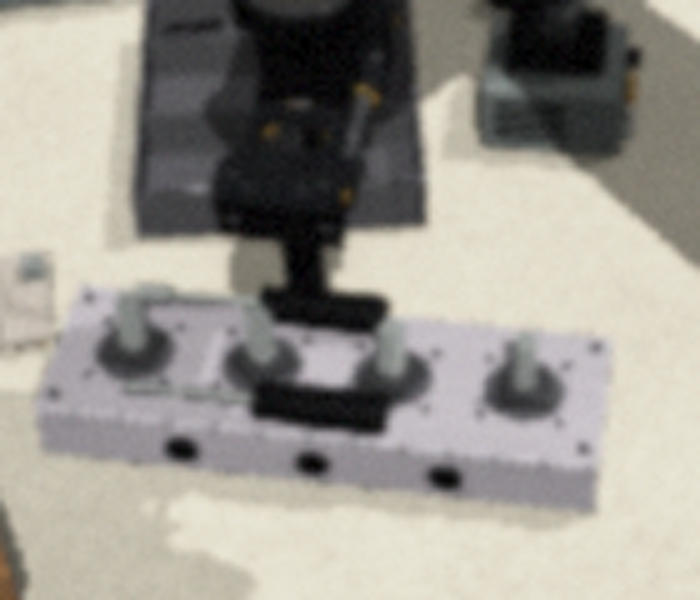

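Request:
jog_arm(deltas=[15,2,1,-0.009,-0.006,0,0.65,15,0,0,0,0,0,0.65,14,0,0,0,0,0,0.65,9,0,0,0,0,0,0.65,0,0,0,0,0,0,0.65])

```text
t: 9.9
eef_pos: [591.2, -72.3, 242.3]
tcp_rot: [-0.178, 1.565, -0.3]
ft_force: [-2.0, 0.2, 11.4]
opening: 0.654
```

Run:
```python
from h import *
plan((590,-72,66),1.447)
```

```text
t 9.9 grasp [592.1 -72.6  71.3] jaw 1.448 open 0.654 F [-2.   0.2 11.4] q6 -1.68
shift tool [ 5.3  0.1 -1.2] len 5.4 turn [0.001 0.006 0.001] tool y,z in world [0.122 0.993] [ 0.993 -0.122]
```

Request:
jog_arm(deltas=[-6,0,0,0,0,0,0.52,0,0,-8,0,0,0,0.52,5,0,0,0,0,0,0.52,5,0,0,0,0,0,0.52,0,0,0,0,0,0,0.52])

```text
t: 10.52
eef_pos: [582.5, -71.2, 236.8]
tcp_rot: [-0.196, 1.566, -0.319]
ft_force: [-0.3, 0.6, 0.5]
opening: 0.519
```

Run:
```python
from h import *
plan((584,-72,66),1.447)
```

```text
t 10.53 grasp [583.3 -71.5  65.9] jaw 1.448 open 0.519 F [-0.3  0.6  0.5] q6 -1.68
shift tool [-0.1 -0.6  1.6] len 1.7 turn [0.001 0.005 0.001] tool y,z in world [0.122 0.993] [ 0.992 -0.122]
```

Free of contact. Close.

Request:
jog_arm(deltas=[0,0,0,0,0,0,0,0,0,0,0,0,0,0,0,0,0,0,0,0,0,0,0,0,0,0,0,0,-20,0,0,0,0,0,0,-30,0,0,0,0,0,0,-30,0,0,0,0,0,0,-20,0,0,0,0,0,0])

```text
t: 11.52
eef_pos: [582.0, -71.1, 337.8]
tcp_rot: [-0.674, 1.57, -0.797]
ft_force: [0.2, -0.0, -0.5]
opening: 0.255
```

Run:
```python
from h import *
plan((620,-337,180),1.656)
rows((607,-339,160),1.656,6)
b=cam('side');crop(b,240,90,380,210,5,'s7.png')
```

```text
t 11.53 grasp [582.1 -71.2 166.8] jaw 1.448 open 0.255 F [ 0.2 -0.  -0.5] q6 -1.68
shift tool [ -13.  -259.3   70.2] len 268.9 turn [-0.208  0.001  0.001] tool y,z in world [0.122 0.993] [ 0.993 -0.122]
t 11.53 grasp [582.1 -71.2 166.8] jaw 1.448 open 0.255 F [ 0.2 -0.  -0.5] q6 -1.68
shift tool [   7.  -262.8   57.6] len 269.2 turn [-0.208  0.001  0.001] tool y,z in world [0.122 0.993] [ 0.993 -0.122]
[1.2, -43.8, 9.6, -0.035, 0.0, 0.0]
[1.2, -44.1, 8.1, -0.035, 0.0, 0.0]
[1.2, -44.4, 6.5, -0.035, 0.0, 0.0]
[1.1, -44.6, 5.0, -0.035, 0.0, 0.0]
[1.1, -44.7, 3.5, -0.035, 0.0, 0.0]
[1.1, -44.8, 1.9, -0.035, 0.0, 0.0]
```

View pics/s7.png

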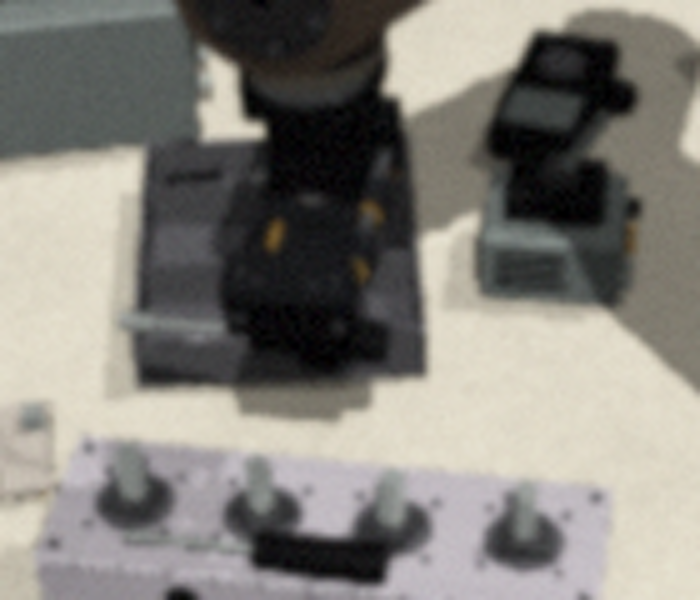

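Request:
jog_arm(deltas=[1,-44,7,-0.035,0,0,0,1,-44,6,-0.035,0,0,0,1,-44,4,-0.035,0,0,0,1,-44,3,-0.035,0,0,0,1,-44,2,-0.035,0,0,0,1,-44,0,-0.035,0,0,0,0,0,0,0,0,0,0,0,0,0,0,0,0,0])

```text
t: 12.58
eef_pos: [595.6, -343.3, 329.9]
tcp_rot: [0.359, 1.569, 0.455]
ft_force: [-0.7, 0.3, -1.5]
opening: 0.256
```

Run:
```python
from h import *
plan((594,-341,80),1.656)
```

```text
t 12.57 grasp [ 595.9 -343.1  158.9] jaw 1.667 open 0.256 F [-0.7  0.3 -1.5] q6 -2.29
shift tool [78.9  2.4 -1.5] len 78.9 turn [ 0.011  0.002 -0.001] tool y,z in world [-0.096  0.995] [0.995 0.096]
```

Request:
jog_arm(deltas=[25,2,-1,0.01,0,0,0,25,0,0,0,0,0,0,25,0,0,0,0,0,0,20,0,0,0,0,0,0,15,0,0,0,0,0,0,8,0,0,0,0,0,0,0,0,0,0,0,0,0])

```text
t: 13.45
eef_pos: [595.8, -334.2, 208.9]
tcp_rot: [0.328, 1.569, 0.418]
ft_force: [0.1, -0.8, -0.4]
opening: 0.258
```

Run:
```python
from h import *
plan((594,-341,27),1.656)
```

```text
t 13.45 grasp [ 596.1 -334.    37.9] jaw 1.662 open 0.258 F [ 0.1 -0.8 -0.4] q6 -2.27
shift tool [10.9 -6.6 -2.4] len 13.0 turn [ 0.006  0.002 -0.001] tool y,z in world [-0.091  0.996] [0.996 0.091]
```

Request:
jog_arm(deltas=[0,-6,-2,0,0,0,0,6,0,0,0,0,0,0,4,0,0,0,0,0,0,0,0,0,0,0,0,0])

```text
t: 13.95
eef_pos: [594.4, -341.1, 200.0]
tcp_rot: [-0.243, 1.566, -0.153]
ft_force: [0.2, -0.3, -1.3]
opening: 0.254
```

Run:
```python
from h import *
plan((594,-341,27),1.656)
```

```text
t 13.95 grasp [ 595.2 -341.3   29. ] jaw 1.661 open 0.254 F [ 0.2 -0.3 -1.3] q6 -2.28
shift tool [ 2.   0.2 -0.4] len 2.1 turn [0.005 0.004 0.001] tool y,z in world [-0.09   0.996] [0.996 0.09 ]
```

Request:
jog_arm(deltas=[3,0,0,0,0,0,0,0,0,0,0,0,0,0.42,0,0,0,0,0,0,0.42,0,0,0,0,0,0,0.42,-25,0,0,0,0,0,0.42,-40,0,0,0,0,0,0.42,-40,0,0,0,0,0,0.52,-40,0,0,0,0,0,0.52,0,0,0,0,0,0,0.52])

```text
t: 15.08
eef_pos: [593.9, -341.0, 346.7]
tcp_rot: [-0.279, 1.566, -0.189]
ft_force: [-0.4, -0.3, -0.3]
opening: 0.522
```

Run:
```python
from h import *
rows((580,8.5,160),1.447,7)
b=cam('side');crop(b,240,90,380,210,5,'s8.png')
```

```text
t 15.07 grasp [ 594.7 -341.1  175.7] jaw 1.661 open 0.522 F [-0.4 -0.3 -0.3] q6 -2.28
shift tool [ 15.3 349.3  17.7] len 350.1 turn [0.214 0.005 0.001] tool y,z in world [-0.09   0.996] [0.996 0.09 ]
[2.2, 49.9, 2.5, 0.031, 0.001, 0.0]
[2.2, 50.0, 1.0, 0.031, 0.001, 0.0]
[2.2, 50.0, -0.5, 0.031, 0.001, 0.0]
[2.2, 49.9, -2.1, 0.031, 0.001, 0.0]
[2.2, 49.8, -3.6, 0.031, 0.001, 0.0]
[2.2, 49.7, -5.1, 0.031, 0.001, 0.0]
[2.2, 49.5, -6.6, 0.031, 0.001, 0.0]
```

View pics/s8.png

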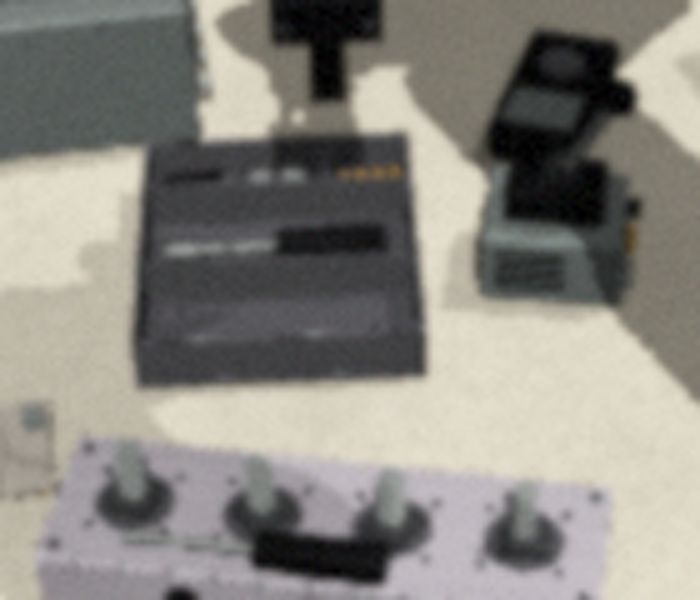

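Request:
jog_arm(deltas=[2,50,2,0.03,0,0,0.52,2,50,1,0.03,0,0,0.52,2,50,0,0.03,0,0,0.52,2,50,-2,0.03,0,0,0.52,2,50,-3,0.03,0,0,0.52,2,50,-5,0.03,0,0,0.52,2,46,-6,0.03,0,0,0.52,0,0,0,0,0,0,0.52,0,0,0,0,0,0,0.52])

```text
t: 16.25
eef_pos: [578.5, 15.8, 318.7]
tcp_rot: [2.924, 1.555, 2.796]
ft_force: [0.2, -0.2, 0.7]
opening: 0.517
```

Run:
```python
from h import *
plan((584,9.6,100),1.447)
```

```text
t 16.25 grasp [576.   16.7 147.8] jaw 1.443 open 0.517 F [ 0.2 -0.2  0.7] q6 -1.53
shift tool [47.6 -5.7  7. ] len 48.4 turn [-0.004 -0.015 -0.003] tool y,z in world [0.128 0.992] [ 0.992 -0.128]
```

Request:
jog_arm(deltas=[0,-6,7,-0.004,-0.015,-0.003,0.52,20,0,0,0,0,0,0.52,20,0,0,0,0,0,0.52,0,0,0,0,0,0,0.52])

```text
t: 16.75
eef_pos: [586.4, 3.2, 277.0]
tcp_rot: [-0.194, 1.568, -0.322]
ft_force: [0.1, -1.0, 0.9]
opening: 0.515
```

Run:
```python
from h import *
plan((584,9.6,66),1.447)
```

```text
t 16.75 grasp [586.9   3.1 106. ] jaw 1.443 open 0.515 F [ 0.1 -1.   0.9] q6 -1.55
shift tool [40.   6.  -3.3] len 40.5 turn [-0.004  0.003  0.001] tool y,z in world [0.128 0.992] [ 0.992 -0.128]
```

Request:
jog_arm(deltas=[0,6,-3,0,0,0,0.52,0,0,0,0,0,0,0.52,15,0,0,0,0,0,0.52,15,0,0,0,0,0,0.52,9,0,0,0,0,0,0.52,0,0,0,0,0,0,0.52])

```text
t: 17.5
eef_pos: [584.7, 8.8, 236.5]
tcp_rot: [-0.128, 1.566, -0.257]
ft_force: [-0.4, -0.2, 0.6]
opening: 0.521
```

Run:
```python
from h import *
plan((584,9.6,66),1.447)
```

```text
t 17.5 grasp [585.5   8.6  65.5] jaw 1.442 open 0.521 F [-0.4 -0.2  0.6] q6 -1.54
shift tool [-0.5  0.7 -0.8] len 1.2 turn [-0.005  0.005  0.001] tool y,z in world [0.129 0.992] [ 0.992 -0.129]
```

Request:
jog_arm(deltas=[0,0,0,0,0,0,0,0,0,0,0,0,0,0,0,0,0,0,0,0,0,0,0,0,0,0,0,0,-20,0,0,0,0,0,0,-30,0,0,0,0,0,0,-30,0,0,0,0,0,0,-20,0,0,0,0,0,0,0,0,0,0,0,0,0])

```text
t: 18.62
eef_pos: [584.1, 8.9, 339.9]
tcp_rot: [-0.122, 1.566, -0.251]
ft_force: [-1.3, 1.2, -1.1]
opening: 0.256
```

Run:
```python
from h import *
rows((590,-250,160),1.656,6)
```

```text
t 18.62 grasp [584.9   8.7 168.9] jaw 1.442 open 0.256 F [-1.3  1.2 -1.1] q6 -1.54
shift tool [   9.3 -256.    39.2] len 259.1 turn [-0.214  0.005  0.001] tool y,z in world [0.129 0.992] [ 0.992 -0.129]
[1.6, -42.7, 6.5, -0.036, 0.001, 0.0]
[1.5, -42.9, 5.0, -0.036, 0.001, 0.0]
[1.5, -43.0, 3.5, -0.036, 0.001, 0.0]
[1.5, -43.1, 1.9, -0.036, 0.001, 0.0]
[1.5, -43.2, 0.4, -0.036, 0.001, 0.0]
[1.5, -43.1, -1.1, -0.036, 0.001, 0.0]
```

Request:
jog_arm(deltas=[1,-43,6,-0.036,0,0,0,1,-43,5,-0.036,0,0,0,1,-43,3,-0.036,0,0,0,1,-43,2,-0.036,0,0,0,1,-43,0,-0.036,0,0,0,1,-42,-1,-0.036,0,0,0,0,0,0,0,0,0,0,0,0,0,0,0,0,0])

```text
t: 19.62
eef_pos: [588.7, -255.7, 324.5]
tcp_rot: [2.377, 1.566, 2.472]
ft_force: [-0.7, -0.4, -1.0]
opening: 0.253
```

Run:
```python
from h import *
plan((590,-250,60),1.656)
```

```text
t 19.62 grasp [ 588.  -255.2  153.5] jaw 1.666 open 0.253 F [-0.7 -0.4 -1. ] q6 -2.18
shift tool [93.5  5.3  2.2] len 93.7 turn [ 0.01  -0.004 -0.003] tool y,z in world [-0.095  0.995] [0.995 0.095]
```

Request:
jog_arm(deltas=[0,5,2,0.01,0,0,0,0,0,0,0,0,0,0,25,0,0,0,0,0,0,25,0,0,0,0,0,0,25,0,0,0,0,0,0,18,0,0,0,0,0,0,15,0,0,0,0,0,0,8,0,0,0,0,0,0,0,0,0,0,0,0,0])

```text
t: 20.75
eef_pos: [591.5, -244.1, 206.3]
tcp_rot: [2.014, 1.569, 2.105]
ft_force: [-0.6, -0.9, -0.7]
opening: 0.256
```

Run:
```python
from h import *
plan((590,-250,26),1.656)
```

```text
t 20.75 grasp [ 591.3 -243.8   35.3] jaw 1.661 open 0.256 F [-0.6 -0.9 -0.7] q6 -2.16
shift tool [ 9.3 -5.7 -2. ] len 11.1 turn [ 0.005 -0.001 -0.002] tool y,z in world [-0.091  0.996] [0.996 0.091]
```

Request:
jog_arm(deltas=[0,-5,-2,0,0,0,0,5,0,0,0,0,0,0,3,0,0,0,0,0,0,0,0,0,0,0,0,0])

```text
t: 21.25
eef_pos: [590.0, -250.1, 199.4]
tcp_rot: [0.276, 1.569, 0.367]
ft_force: [-0.6, 0.5, -1.1]
opening: 0.254
```

Run:
```python
from h import *
plan((590,-250,26),1.656)
```

```text
t 21.25 grasp [ 590.2 -250.    28.4] jaw 1.661 open 0.254 F [-0.6  0.5 -1.1] q6 -2.17
shift tool [ 2.4  0.1 -0. ] len 2.4 turn [ 0.005  0.001 -0.   ] tool y,z in world [-0.09   0.996] [0.996 0.09 ]
```

Request:
jog_arm(deltas=[2,0,0,0,0,0,0,0,0,0,0,0,0,0.42,0,0,0,0,0,0,0.42,0,0,0,0,0,0,0.42,-25,0,0,0,0,0,0.42,-40,0,0,0,0,0,0.42,-40,0,0,0,0,0,0.7,-40,0,0,0,0,0,0.7,-30,0,0,0,0,0,0.7])

```text
t: 22.38
eef_pos: [589.8, -250.0, 375.7]
tcp_rot: [2.231, 1.567, 2.322]
ft_force: [0.5, 0.1, 0.3]
opening: 0.671
```

Run:
```python
from h import *
b=avg('side',6);a=avg('top',6);cv2.imwrite('pics/top9.png',a['bgr'])
import pickle;pickle.dump((a,b),open('s2.pkl','wb'))
cv2.imwrite('pics/side9.png',b['bgr'])
plan((500,100,250),1.6)
```

```text
t 22.98 grasp [ 589.2 -249.5  202. ] jaw 1.661 open 0.703 F [-0.2  0.2  0.8] q6 -2.17
shift tool [-46.3 357.  -58.2] len 364.7 turn [ 0.061 -0.004 -0.004] tool y,z in world [-0.09   0.996] [0.996 0.09 ]
```

View pics/top9.png

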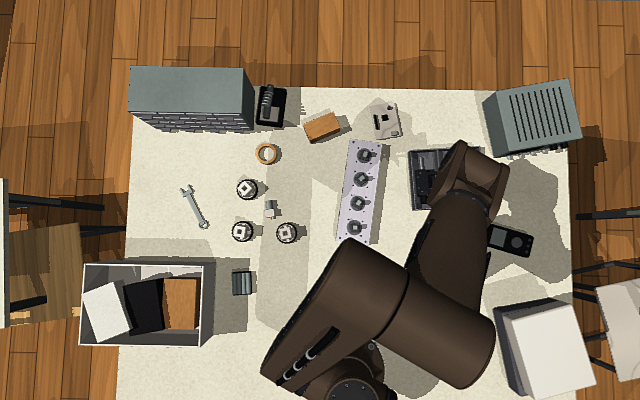

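View pics/side9.png

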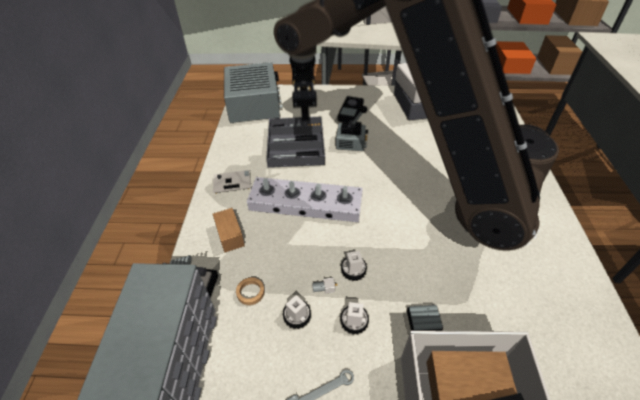

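```bash
cat > wm.py <<'E'
from h import *
def hub(r,uv,rad=13,k=16,thr=190,name=None):
    u,v=[int(round(x)) for x in uv]
    im=cv2.resize(r['bgr'][v-rad:v+rad+1,u-rad:u+rad+1],None,fx=k,fy=k,interpolation=cv2.INTER_CUBIC)
    hsv=cv2.cvtColor(im,cv2.COLOR_BGR2HSV)
    m=((hsv[...,2]>thr)&(hsv[...,1]<28)).astype(np.uint8)*255
    m=cv2.morphologyEx(m,cv2.MORPH_OPEN,np.ones((k,k),np.uint8))
    cs=cv2.findContours(m,cv2.RETR_EXTERNAL,cv2.CHAIN_APPROX_NONE)[0];c=max(cs,key=cv2.contourArea)
    rc=cv2.minAreaRect(c); box=cv2.boxPoints(rc)
    f=lambda p:np.array([u-rad+(p[0]+.5)/k-.5,v-rad+(p[1]+.5)/k-.5])
    vis=im.copy();cv2.polylines(vis,[box.astype(int)],True,(0,0,255),2);cv2.drawContours(vis,[c],-1,(0,200,0),1)
    return f(rc[0]),np.array([f(p) for p in box]),vis
def meas(r,uv,z,**k):
    c,box,vis=hub(r,uv,**k); C=onz(r,c,z)[0]; B=onz(r,box,z)
    d=np.diff(np.vstack([B,B[:1]]),axis=0)[:,:2]; L=np.hypot(*d.T); a=np.degrees(np.arctan2(d[:,1],d[:,0]))%90
    a0=np.degrees(np.angle(np.exp(1j*np.radians(a)*4).mean()))/4
    return c,C,L,a0,vis
if __name__=='__main__':
    import pickle
    a,b=pickle.load(open('s2.pkl','rb'));t=[]
    for n,ut,us in [('W1',(244,188),(296,303)),('W2',(239,231),(355,309)),('W3',(285,232),(355,257))]:
        c,C,L,an,vis=meas(a,ut,60,thr=165);c2,C2,L2,an2,vis2=meas(b,us,60,thr=165)
        P,e=tri(a,c,b,c2)
        print(n,'top',np.round(C,1),np.round(L,1),round(an,1),'side',np.round(C2,1),np.round(L2,1),round(an2,1),'tri',np.round(P,1),round(e,1))
        t+=[cv2.resize(vis,(260,260)),cv2.resize(vis2,(260,260))]
    cv2.imwrite('pics/wm.png',np.vstack([np.hstack(t[0::2]),np.hstack(t[1::2])]))
E
python3 wm.py
```

```text
W1 top [582.  345.8  60. ] [42.3 36.7 42.2 36.6] -43.9 side [584.2 342.1  60. ] [37.1 41.  36.3 40.1] -43.0 tri [582.6 344.8  64.9] 2.3
W2 top [440.2 355.7  60. ] [41.1 37.8 41.1 37.7] -9.6 side [438.4 357.5  60. ] [50.6 57.6 48.5 57.5] -0.6 tri [439.2 356.2  57.8] 1.9
W3 top [444. 209.  60.] [36.5 41.6 36.4 41.6] 14.2 side [438.5 217.7  60. ] [38.  62.8 36.4 62.3] 9.4 tri [440.8 210.3  49.6] 6.3
```

View pics/wm.png

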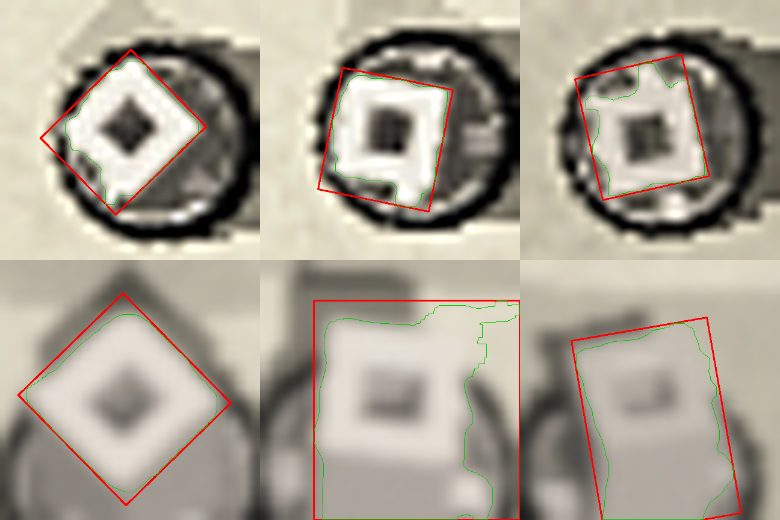

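```bash
cat > bm.py <<'E'
from h import *
def bore(r,uv,rad=6,k=20,thr=None):
    u,v=[int(round(x)) for x in uv]
    im=cv2.resize(r['bgr'][v-rad:v+rad+1,u-rad:u+rad+1],None,fx=k,fy=k,interpolation=cv2.INTER_CUBIC)
    g=cv2.cvtColor(im,cv2.COLOR_BGR2GRAY); h=g.shape[0]//2
    lo=g[h-k:h+k,h-k:h+k].min(); hi=np.percentile(g,85); t=thr or (lo+hi)/2
    m=(g<t).astype(np.uint8); n,l,st,ce=cv2.connectedComponentsWithStats(m)
    # component nearest centre
    i=1+np.argmin(np.hypot(*(ce[1:]-h).T)+1e6*(st[1:,4]<2*k*k)); c=cv2.findContours((l==i).astype(np.uint8),cv2.RETR_EXTERNAL,cv2.CHAIN_APPROX_NONE)[0][0]
    p=ce[i]; f=np.array([u-rad+(p[0]+.5)/k-.5,v-rad+(p[1]+.5)/k-.5])
    cv2.drawContours(im,[c],-1,(0,0,255),1)
    return f,st[i,4]/k/k,im
if __name__=='__main__':
    import pickle
    a,b=pickle.load(open('s2.pkl','rb'));t=[]
    for n,ut,us in [('W1',(244,188),(296,303)),('W2',(239,231),(355,309)),('W3',(285,232),(355,257))]:
        c,A,v=bore(a,ut);c2,A2,v2=bore(b,us);P,e=tri(a,c,b,c2)
        print(n,np.round(c,2),np.round(c2,2),'areas',round(A,1),round(A2,1),'top',np.round(onz(a,c,58)[0],1),'side',np.round(onz(b,c2,58)[0],1),'tri',np.round(P,1),round(e,1)); t+=[v,v2]
    cv2.imwrite('pics/bm.png',np.vstack([np.hstack(t[0::2]),np.hstack(t[1::2])]))
E
python3 bm.py
```

```text
W1 [243.95 187.81] [295.54 304.42] areas 17.9 28.4 top [583.7 344.2  58. ] side [584.2 342.1  58. ] tri [583.7 343.7  60.8] 0.5
W2 [238.96 231.16] [355.58 310.  ] areas 18.5 30.5 top [443. 355.  58.] side [443.3 353.8  58. ] tri [443.2 354.6  59.6] 0.4
W3 [284.64 232.86] [355.55 257.94] areas 19.4 14.5 top [440.5 207.7  58. ] side [438.3 207.3  58. ] tri [439.5 207.7  58.7] 2.2
```

View pics/bm.png

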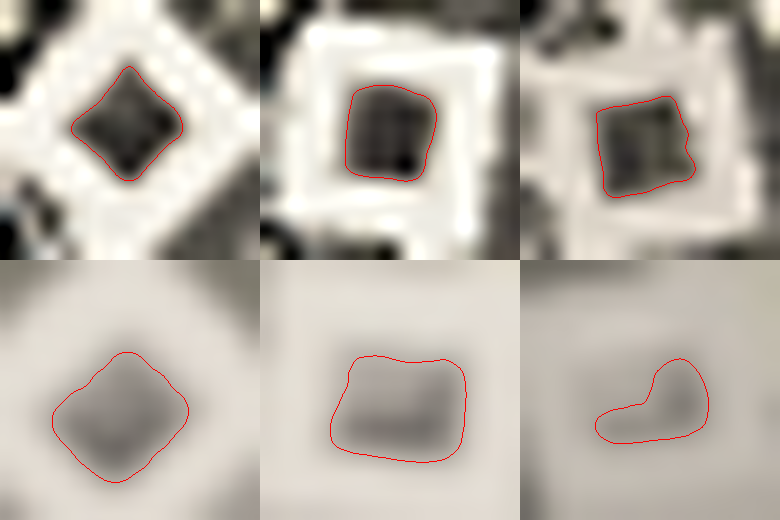

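Run:
```python
from h import *
import pickle
a,b=pickle.load(open('s2.pkl','rb'))
for r,(x0,y0,x1,y1),k,nm in ((b,(245,165,370,225),6,'ov_s.png'),(a,(335,135,385,245),5.4,'ov_t.png')):
    im=cv2.resize(r['bgr'][y0:y1,x0:x1],None,fx=k,fy=k,interpolation=cv2.INTER_CUBIC)
    for P in [(463.4,-16.2),(542.8,-26.3),(622.4,-35.5),(700.7,-45.8)]:
        q=(proj(r,[(*P,53),(*P,93)])+.5-[x0,y0])*k
        q=q.astype(int); cv2.line(im,tuple(map(int,q[0])),tuple(map(int,q[1])),(0,0,255),1); cv2.circle(im,tuple(map(int,q[1])),3,(0,0,255),1)
    cv2.imwrite('pics/'+nm,im)
```

```text
(no output)
```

View pics/ov_s.png

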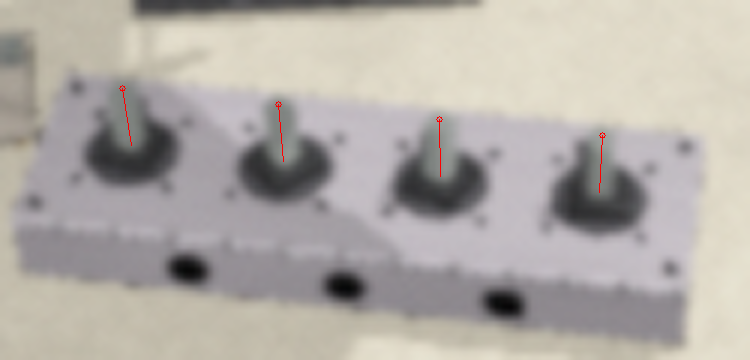

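View pics/ov_t.png

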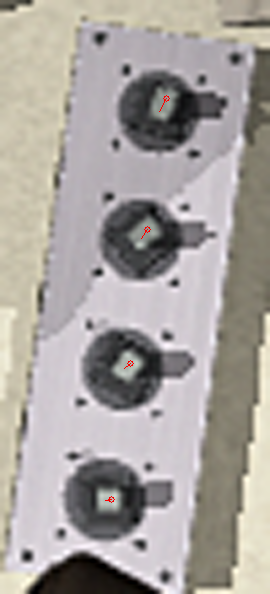

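Run:
```python
from h import *
rows((440,207.7,170),0.21,10)
```

```text
t 22.98 grasp [ 589.2 -249.5  202. ] jaw 1.661 open 0.703 F [-0.2  0.2  0.8] q6 -2.17
shift tool [  34.3  469.4 -107.9] len 482.8 turn [ 1.451 -0.006 -0.   ] tool y,z in world [-0.09   0.996] [0.996 0.09 ]
[3.4, 46.9, -10.8, 0.145, -0.001, -0.0]
[3.4, 44.9, -17.5, 0.145, -0.001, -0.0]
[3.4, 41.9, -23.8, 0.145, -0.001, -0.0]
[3.4, 38.0, -29.6, 0.145, -0.001, -0.0]
[3.4, 33.3, -34.8, 0.145, -0.001, -0.0]
[3.3, 28.0, -39.2, 0.145, -0.001, -0.0]
[3.3, 22.0, -42.9, 0.145, -0.001, -0.0]
[3.3, 15.6, -45.6, 0.145, -0.001, -0.0]
[3.3, 8.8, -47.4, 0.145, -0.001, -0.0]
[3.2, 1.9, -48.1, 0.145, -0.001, -0.0]
```

Request:
jog_arm(deltas=[3,47,-11,0.145,0,0,0.7,3,45,-17,0.145,0,0,0.7,3,42,-24,0.145,0,0,0.7,3,38,-30,0.145,0,0,0.7,3,33,-35,0.145,0,0,0.7,3,28,-39,0.145,0,0,0.7,3,22,-43,0.145,0,0,0.7,3,16,-45,0.145,0,0,0.7,3,9,-46,0.145,0,0,0.7,3,2,-46,0.145,0,0,0.7])

```text
t: 24.22
eef_pos: [447.3, 218.4, 343.1]
tcp_rot: [-2.624, 1.566, 2.247]
ft_force: [0.4, -0.9, 1.0]
opening: 0.703
```

Request:
jog_arm(deltas=[0,0,0,0,0,0,0.7,0,0,0,0,0,0,0.7])

```text
t: 24.48
eef_pos: [446.5, 220.6, 342.8]
tcp_rot: [-2.564, 1.566, 2.31]
ft_force: [0.2, 0.4, -0.1]
opening: 0.702
```

Run:
```python
from h import *
plan((440,207.7,110),0.21)
b=cam('side');crop(b,310,180,410,290,5,'w1.png')
```

```text
t 24.48 grasp [445.9 221.2 171.8] jaw 0.162 open 0.702 F [ 0.2  0.4 -0.1] q6 0.16
shift tool [61.8 -8.3 11.9] len 63.4 turn [-0.048 -0.004  0.003] tool y,z in world [0.987 0.162] [ 0.162 -0.987]
```

View pics/w1.png

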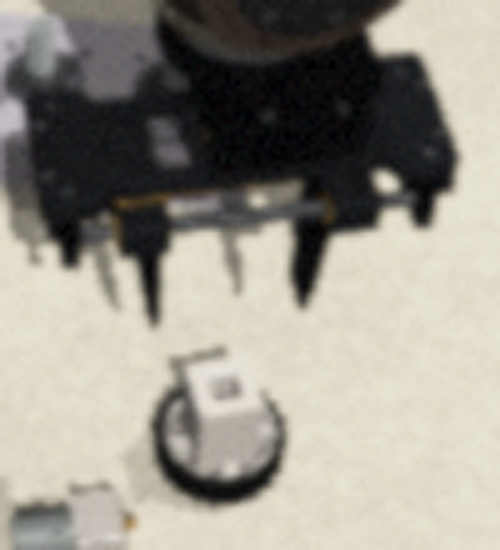

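Request:
jog_arm(deltas=[0,-8,12,-0.048,0,0,0.7,20,0,0,0,0,0,0.7,20,0,0,0,0,0,0.7,15,0,0,0,0,0,0.7,0,0,0,0,0,0,0.7,0,0,0,0,0,0,0.7])

```text
t: 25.28
eef_pos: [442.8, 201.3, 287.5]
tcp_rot: [-3.068, 1.567, 1.852]
ft_force: [0.3, 0.2, 1.0]
opening: 0.703
```

Run:
```python
from h import *
plan((440,207.7,45),0.21)
```

```text
t 25.27 grasp [442.6 202.  116.5] jaw 0.208 open 0.703 F [0.3 0.2 1. ] q6 0.08
shift tool [71.5 -1.4 -6.5] len 71.8 turn [-0.002 -0.004  0.   ] tool y,z in world [0.978 0.207] [ 0.207 -0.978]
```

Request:
jog_arm(deltas=[0,-1,-6,0,0,0,0.7,0,0,0,0,0,0,0.7,0,0,0,0,0,0,0.7])

```text
t: 25.65
eef_pos: [440.7, 207.2, 288.9]
tcp_rot: [2.73, 1.566, 1.368]
ft_force: [0.8, 0.1, 0.7]
opening: 0.7
```

Run:
```python
from h import *
plan((440,207.7,45),0.21)
```

```text
t 25.65 grasp [440.9 208.  117.9] jaw 0.208 open 0.7 F [0.8 0.1 0.7] q6 0.09
shift tool [72.9 -0.7 -0.3] len 72.9 turn [-0.002 -0.004 -0.002] tool y,z in world [0.978 0.207] [ 0.207 -0.978]
```

Request:
jog_arm(deltas=[20,0,0,0,0,0,0.7,20,0,0,0,0,0,0.7,18,0,0,0,0,0,0.7,12,0,0,0,0,0,0.7,0,0,0,0,0,0,0.7,0,0,0,0,0,0,0.7])

```text
t: 26.4
eef_pos: [441.2, 208.1, 218.4]
tcp_rot: [2.302, 1.564, 0.941]
ft_force: [0.3, 0.0, 0.1]
opening: 0.699
```

Run:
```python
from h import *
plan((440,207.7,45),0.21)
```

```text
t 26.4 grasp [441.9 209.1  47.4] jaw 0.209 open 0.699 F [0.3 0.  0.1] q6 0.09
shift tool [ 2.4 -1.2  0.1] len 2.7 turn [-0.001 -0.005 -0.005] tool y,z in world [0.978 0.208] [ 0.208 -0.978]
```

Request:
jog_arm(deltas=[2,-1,0,0,-0.005,-0.005,0.5,0,0,0,0,0,0,0.42,0,0,0,0,0,0,0.38,0,0,0,0,0,0,0.3,0,0,0,0,0,0,0.3,0,0,0,0,0,0,0.3])

```text
t: 27.15
eef_pos: [440.2, 207.9, 217.5]
tcp_rot: [1.353, 1.569, -0.008]
ft_force: [-0.4, 0.5, -0.9]
opening: 0.355
```

Run:
```python
from h import *
plan((440,207.7,45),0.21)
b=cam('side');crop(b,310,180,410,290,5,'w2.png')
```

```text
t 27.15 grasp [440.6 207.9  46.5] jaw 0.21 open 0.355 F [-0.4  0.5 -0.9] q6 0.1
shift tool [ 1.5 -0.3  0.2] len 1.5 turn [-0.     0.    -0.002] tool y,z in world [0.978 0.208] [ 0.208 -0.978]
```

View pics/w2.png

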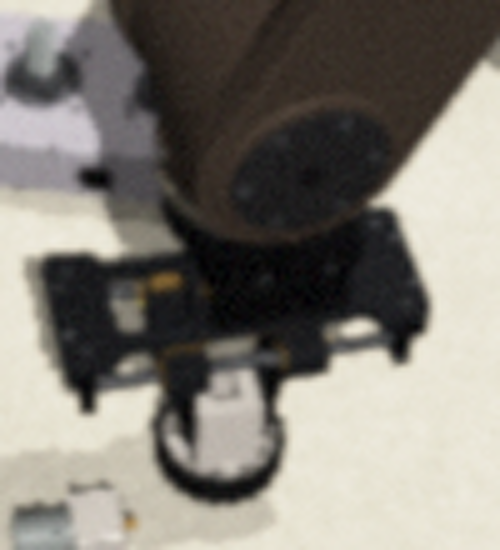

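Request:
jog_arm(deltas=[-15,0,0,0,0,0,0.3,-30,0,0,0,0,0,0.3,-40,0,0,0,0,0,0.3,-35,0,0,0,0,0,0.3,0,0,0,0,0,0,0.3,0,0,0,0,0,0,0.3])

```text
t: 27.95
eef_pos: [439.1, 207.6, 344.1]
tcp_rot: [1.345, 1.569, -0.017]
ft_force: [0.2, 0.1, -2.4]
opening: 0.358
```

Run:
```python
from h import *
rows((463.2,-16.1,165),0.0,5)
```

```text
t 27.95 grasp [439.5 207.6 173.1] jaw 0.209 open 0.358 F [ 0.2  0.1 -2.4] q6 0.1
shift tool [  8.1 -23.  223.8] len 225.2 turn [ 0.209  0.    -0.002] tool y,z in world [0.978 0.208] [ 0.208 -0.978]
[1.6, -4.6, 44.8, 0.042, 0.0, -0.0]
[1.6, -2.7, 44.9, 0.042, 0.0, -0.0]
[1.6, -0.8, 45.0, 0.042, 0.0, -0.0]
[1.6, 1.0, 45.0, 0.042, 0.0, -0.0]
[1.6, 2.9, 44.9, 0.042, 0.0, -0.0]
```

Request:
jog_arm(deltas=[1,-5,45,0.042,0,0,0.3,1,-3,45,0.042,0,0,0.3,1,-1,45,0.042,0,0,0.3,1,1,45,0.042,0,0,0.3,1,3,36,0.042,0,0,0.3,0,0,0,0,0,0,0.3,0,0,0,0,0,0,0.3,0,0,0,0,0,0,0.3])

```text
t: 28.95
eef_pos: [461.2, -12.9, 331.4]
tcp_rot: [-1.67, 1.559, 3.038]
ft_force: [0.8, 0.6, -0.8]
opening: 0.356
```

Run:
```python
from h import *
plan((463.2,-16.1,160),0.0)
b=cam('side');crop(b,290,110,410,230,5,'w3.png')
```

```text
t 28.95 grasp [459.2 -12.7 160.5] jaw -0.005 open 0.356 F [ 0.8  0.6 -0.8] q6 -0.17
shift tool [0.4 2.  3.2] len 3.7 turn [-0.005 -0.001  0.012] tool y,z in world [ 1.    -0.005] [-0.005 -1.   ]
```

View pics/w3.png

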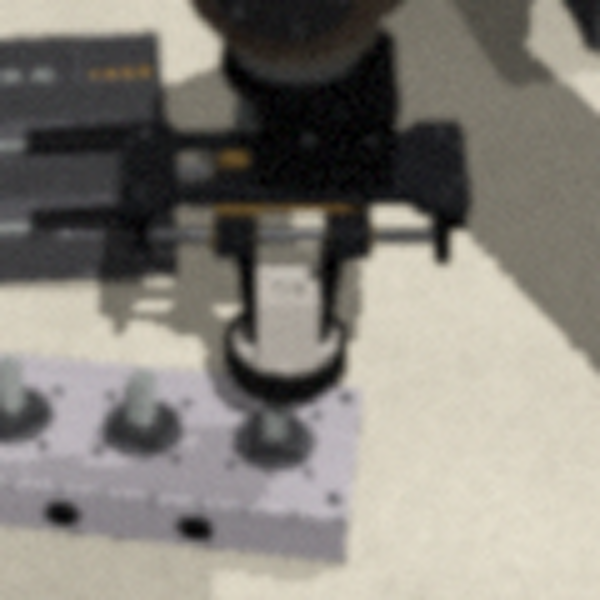

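Request:
jog_arm(deltas=[0,2,3,-0.005,0,0.012,0.3,0,0,0,0,0,0,0.3,0,0,0,0,0,0,0.3,0,0,0,0,0,0,0.3])

```text
t: 29.5
eef_pos: [463.3, -14.8, 331.6]
tcp_rot: [2.175, 1.569, 0.608]
ft_force: [-0.6, -0.1, -1.9]
opening: 0.355
```

Run:
```python
from h import *
plan((463.2,-16.1,160),0.0)
b=avg('side',6)
P=(463.2,-16.1)
x0,y0,x1,y1=310,130,380,230;k=6
im=cv2.resize(b['bgr'][y0:y1,x0:x1],None,fx=k,fy=k,interpolation=cv2.INTER_CUBIC)
q=(proj(b,[(*P,53),(*P,93),(*P,114),(*P,174)])+.5-[x0,y0])*k
for s in ((0,1),(2,3)): cv2.line(im,tuple(map(int,q[s[0]])),tuple(map(int,q[s[1]])),(0,0,255),1)
cv2.imwrite('pics/w4.png',im)
```

```text
t 29.5 grasp [463.6 -14.6 160.6] jaw 0.004 open 0.355 F [-0.6 -0.1 -1.9] q6 -0.18
shift tool [ 0.6 -0.1  1.3] len 1.5 turn [ 0.004 -0.001 -0.002] tool y,z in world [1.    0.004] [ 0.004 -1.   ]
```

View pics/w4.png

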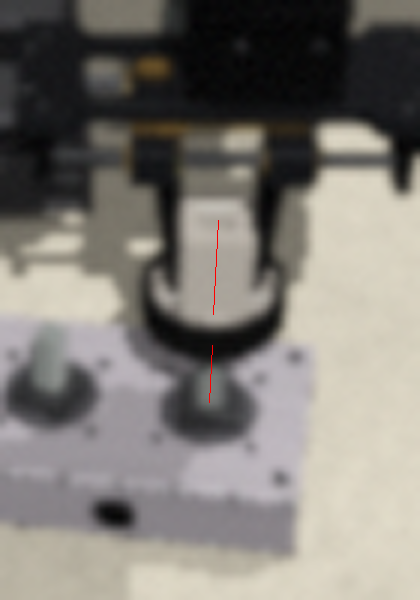

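Request:
jog_arm(deltas=[0,0,1,0,0,0,0.3,0,0,0,0,0,0,0.3,8,0,0,0,0,0,0.3,8,0,0,0,0,0,0.3,0,0,0,0,0,0,0.3,0,0,0,0,0,0,0.3])

```text
t: 30.55
eef_pos: [463.3, -15.9, 314.0]
tcp_rot: [2.644, 1.569, 1.076]
ft_force: [-0.2, -0.8, -1.6]
opening: 0.356
```

Run:
```python
from h import *
plan((463.2,-16.1,130),0.0)
```

```text
t 30.55 grasp [463.4 -15.7 143. ] jaw 0.003 open 0.356 F [-0.2 -0.8 -1.6] q6 -0.18
shift tool [13.  -0.1  0.2] len 13.0 turn [ 0.003 -0.001 -0.001] tool y,z in world [1.    0.003] [ 0.003 -1.   ]
```

Request:
jog_arm(deltas=[3,0,0,0,0,0,0.3,3,0,0,0,0,0,0.3,3,0,0,0,0,0,0.3,0,0,0,0,0,0,0.3])

```text
t: 31.05
eef_pos: [463.3, -15.9, 304.5]
tcp_rot: [2.388, 1.569, 0.82]
ft_force: [-0.5, -0.0, -1.5]
opening: 0.356
```

Run:
```python
from h import *
plan((463.2,-16.1,130),0.0)
```

```text
t 31.05 grasp [463.5 -15.7 133.5] jaw 0.003 open 0.356 F [-0.5 -0.  -1.5] q6 -0.18
shift tool [ 3.5 -0.1  0.2] len 3.6 turn [ 0.003 -0.001 -0.001] tool y,z in world [1.    0.003] [ 0.003 -1.   ]
```

Request:
jog_arm(deltas=[4,0,0,0,0,0,0.3,4,0,0,0,0,0,0.3,4,0,0,0,0,0,0.3,4,0,0,0,0,0,0.3,0,0,0,0,0,0,0.3])

```text
t: 31.68
eef_pos: [463.4, -15.9, 287.3]
tcp_rot: [2.479, 1.569, 0.912]
ft_force: [0.2, 0.5, -0.7]
opening: 0.357
```

Run:
```python
from h import *
plan((463.2,-16.1,100),0.0)
```

```text
t 31.68 grasp [463.5 -15.7 116.3] jaw 0.003 open 0.357 F [ 0.2  0.5 -0.7] q6 -0.18
shift tool [16.3 -0.2  0.2] len 16.3 turn [ 0.003 -0.001 -0.001] tool y,z in world [1.    0.003] [ 0.003 -1.   ]
```

Request:
jog_arm(deltas=[4,0,0,0,0,0,0.3,4,0,0,0,0,0,0.3,3,0,0,0,0,0,0.3,3,0,0,0,0,0,0.3,0,0,0,0,0,0,0.3])

```text
t: 32.3
eef_pos: [463.4, -15.9, 272.4]
tcp_rot: [2.426, 1.569, 0.859]
ft_force: [-0.1, 0.3, -1.8]
opening: 0.348
```

Run:
```python
from h import *
plan((463.2,-16.1,99.5),0.0)
b=cam('side');crop(b,290,110,410,230,5,'w5.png')
```

```text
t 32.3 grasp [463.6 -15.7 101.4] jaw 0.003 open 0.348 F [-0.1  0.3 -1.8] q6 -0.18
shift tool [ 1.9 -0.2  0.2] len 1.9 turn [ 0.003 -0.001 -0.001] tool y,z in world [1.    0.003] [ 0.003 -1.   ]
```

View pics/w5.png

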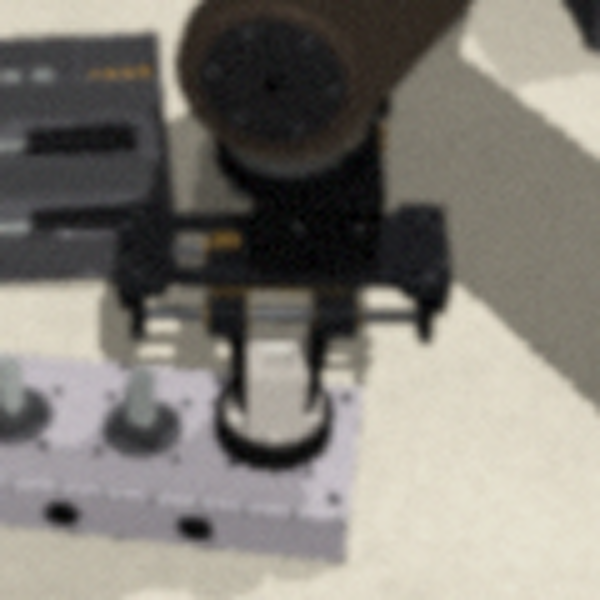

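Request:
jog_arm(deltas=[1,0,0,0,0,0,0.3,0.7,0,0,0,0,0,0.3,0,0,0,0,0,0,0.3])

```text
t: 32.72
eef_pos: [463.5, -15.9, 270.9]
tcp_rot: [2.14, 1.569, 0.573]
ft_force: [0.1, -0.5, -1.5]
opening: 0.355
```

Request:
jog_arm(deltas=[0,0,0,0,0,0,0.45,0,0,0,0,0,0,0.5,0,0,0,0,0,0,0.52,0,0,0,0,0,0,0.52])

```text
t: 33.22
eef_pos: [463.6, -15.9, 271.2]
tcp_rot: [1.943, 1.568, 0.376]
ft_force: [-0.5, -1.0, 0.2]
opening: 0.518
```

Run:
```python
from h import *
plan((463.2,-16.1,99.5),0.0)
b=cam('side');crop(b,290,110,410,230,5,'w6.png')
```

```text
t 33.23 grasp [464.  -15.7 100.2] jaw 0.003 open 0.518 F [-0.5 -1.   0.2] q6 -0.18
shift tool [ 0.7 -0.4  0.2] len 0.8 turn [ 0.003 -0.001 -0.003] tool y,z in world [1.    0.003] [ 0.003 -1.   ]
```

View pics/w6.png

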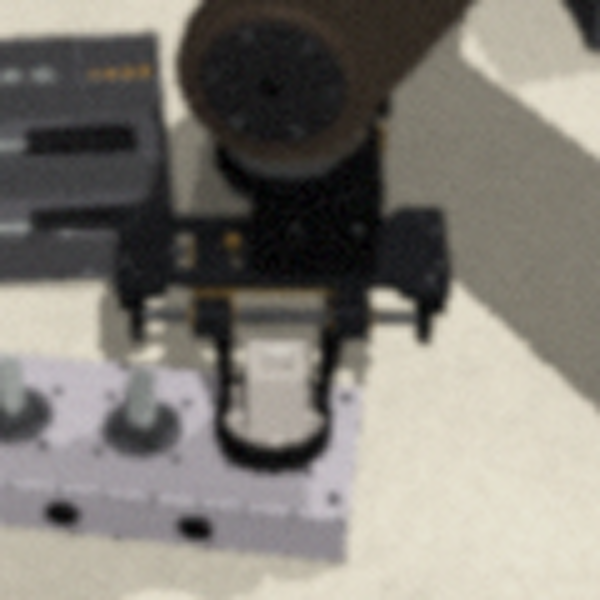

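Request:
jog_arm(deltas=[-15,0,0,0,0,0,0.52,-30,0,0,0,0,0,0.6,-30,0,0,0,0,0,0.7,-30,0,0,0,0,0,0.7,0,0,0,0,0,0,0.7,0,0,0,0,0,0,0.7])

```text
t: 34.02
eef_pos: [463.1, -16.0, 378.4]
tcp_rot: [2.64, 1.569, 1.073]
ft_force: [0.8, -0.4, 0.1]
opening: 0.702
```

Run:
```python
from h import *
rows((445,350,170),-0.12,8)
a=avg('top',3);b=avg('side',4);cv2.imwrite('pics/top10.png',a['bgr']);cv2.imwrite('pics/side10.png',b['bgr'])
import pickle;pickle.dump((a,b),open('s3.pkl','wb'))
```

```text
t 34.02 grasp [463.2 -15.8 207.4] jaw 0.003 open 0.702 F [ 0.8 -0.4  0.1] q6 -0.18
shift tool [  37.9  -16.9 -366. ] len 368.3 turn [ 0.123 -0.001 -0.001] tool y,z in world [1.    0.003] [ 0.003 -1.   ]
[4.7, -2.1, -45.8, 0.015, -0.0, -0.0]
[4.7, -2.8, -45.7, 0.015, -0.0, -0.0]
[4.7, -3.5, -45.7, 0.015, -0.0, -0.0]
[4.7, -4.2, -45.6, 0.015, -0.0, -0.0]
[4.7, -4.9, -45.5, 0.015, -0.0, -0.0]
[4.7, -5.6, -45.5, 0.015, -0.0, -0.0]
[4.7, -6.3, -45.4, 0.015, -0.0, -0.0]
[4.7, -7.0, -45.3, 0.015, -0.0, -0.0]
```

View pics/top10.png

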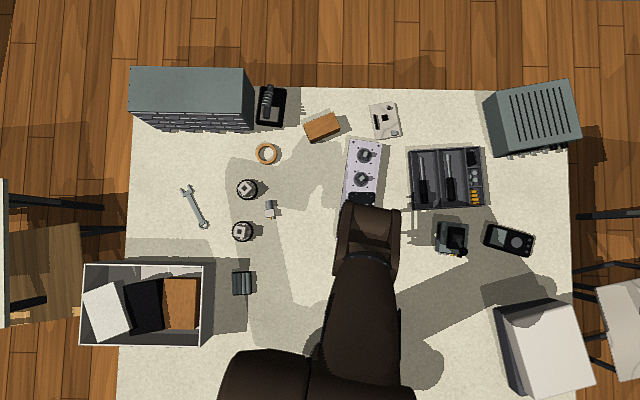

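View pics/side10.png

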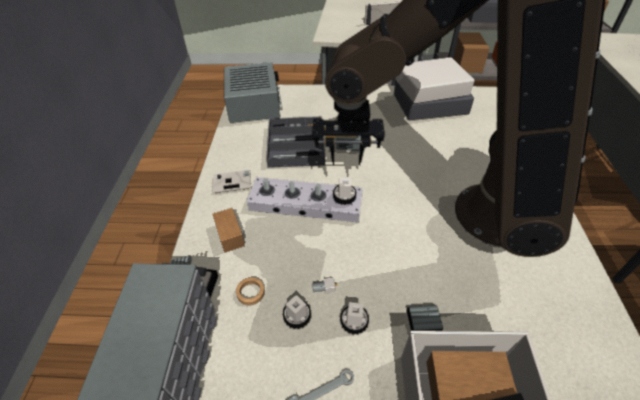

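Request:
jog_arm(deltas=[4,-2,-45,0.015,0,0,0.7,4,-3,-45,0.015,0,0,0.7,4,-3,-45,0.015,0,0,0.7,4,-4,-45,0.015,0,0,0.7,4,-5,-45,0.015,0,0,0.7,4,-6,-45,0.015,0,0,0.7,4,-6,-45,0.015,0,0,0.7,4,-7,-40,0.015,0,0,0.7,0,0,0,0,0,0,0.7,0,0,0,0,0,0,0.7])

```text
t: 35.62
eef_pos: [445.6, 351.5, 343.0]
tcp_rot: [-1.277, 1.569, -2.971]
ft_force: [-0.7, 0.8, -0.7]
opening: 0.702
```

Run:
```python
from h import *
plan((443,354.7,120),-0.12)
b=avg('side',3);crop(b,300,220,420,350,5,'w7.png')
from bm import bore
import pickle;a,_=pickle.load(open('s3.pkl','rb'))
for n,u in (('W1',(244,188)),('W2',(239,231))): print(n,onz(a,bore(a,u)[0],58))
```

```text
t 35.62 grasp [445.3 351.4 172. ] jaw -0.123 open 0.702 F [-0.7  0.8 -0.7] q6 0.67
shift tool [52.  -2.9 -2.9] len 52.2 turn [-0.003  0.001  0.002] tool y,z in world [ 0.992 -0.123] [-0.123 -0.992]
W1 [[584.00565356 344.46191463  58.        ]]
W2 [[443.11839039 355.27633328  58.        ]]
```

View pics/w7.png

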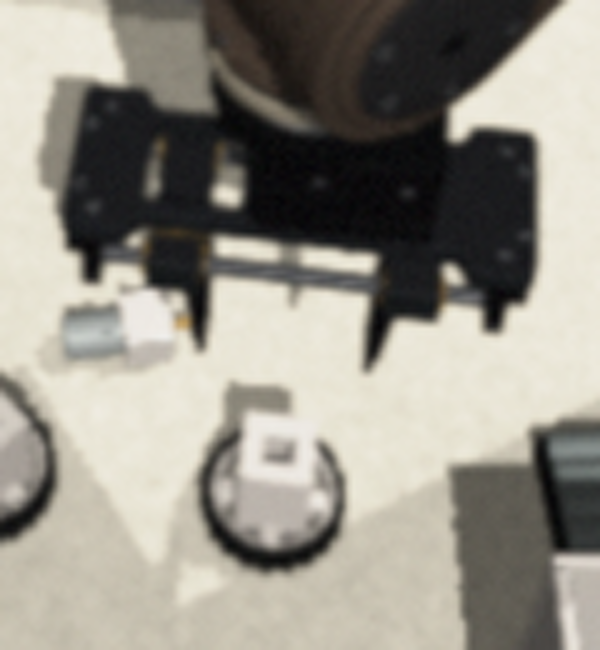

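Request:
jog_arm(deltas=[0,-3,-3,0,0,0,0.7,0,0,0,0,0,0,0.7,0,0,0,0,0,0,0.7,20,0,0,0,0,0,0.7,25,0,0,0,0,0,0.7,20,0,0,0,0,0,0.7,10,0,0,0,0,0,0.7,0,0,0,0,0,0,0.7,0,0,0,0,0,0,0.7])

```text
t: 36.9
eef_pos: [444.2, 353.0, 268.5]
tcp_rot: [2.525, 1.568, 0.827]
ft_force: [0.3, -0.5, -0.3]
opening: 0.702
```

Run:
```python
from h import *
plan((443,354.9,45.5),-0.12)
```

```text
t 36.9 grasp [444.5 353.3  97.5] jaw -0.127 open 0.702 F [ 0.3 -0.5 -0.3] q6 0.68
shift tool [52.  -1.5 -1.7] len 52.0 turn [-0.007 -0.002 -0.002] tool y,z in world [ 0.992 -0.127] [-0.127 -0.992]
```

Request:
jog_arm(deltas=[0,-1.5,-2,-0.005,0,0,0.7,0,0,0,0,0,0,0.7,15,0,0,0,0,0,0.7,15,0,0,0,0,0,0.7,12,0,0,0,0,0,0.7,8,0,0,0,0,0,0.7,0,0,0,0,0,0,0.7,0,0,0,0,0,0,0.7])

```text
t: 37.9
eef_pos: [443.0, 355.5, 215.4]
tcp_rot: [2.474, 1.568, 0.782]
ft_force: [0.5, 0.3, 0.1]
opening: 0.701
```

Run:
```python
from h import *
plan((443,354.9,45.5),-0.12)
```

```text
t 37.9 grasp [443.4 355.9  44.4] jaw -0.121 open 0.701 F [0.5 0.3 0.1] q6 0.68
shift tool [-1.2  0.1  0.6] len 1.3 turn [-0.001 -0.003 -0.002] tool y,z in world [ 0.993 -0.121] [-0.121 -0.993]
```

Request:
jog_arm(deltas=[-1.5,0,0.5,0,0,0,0.5,0,0,0,0,0,0,0.42,0,0,0,0,0,0,0.38,0,0,0,0,0,0,0.3,0,0,0,0,0,0,0.3,0,0,0,0,0,0,0.3])

```text
t: 38.65
eef_pos: [443.1, 355.0, 218.1]
tcp_rot: [2.392, 1.566, 0.7]
ft_force: [0.6, 0.4, -0.2]
opening: 0.357
```

Run:
```python
from h import *
plan((443,354.9,46),-0.12)
b=avg('side',2);crop(b,300,220,420,350,5,'w8.png')
```

```text
t 38.65 grasp [443.8 355.6  47.1] jaw -0.122 open 0.357 F [ 0.6  0.4 -0.2] q6 0.68
shift tool [ 1.1 -0.1  0.1] len 1.1 turn [-0.002 -0.004 -0.004] tool y,z in world [ 0.993 -0.121] [-0.121 -0.993]
```

View pics/w8.png

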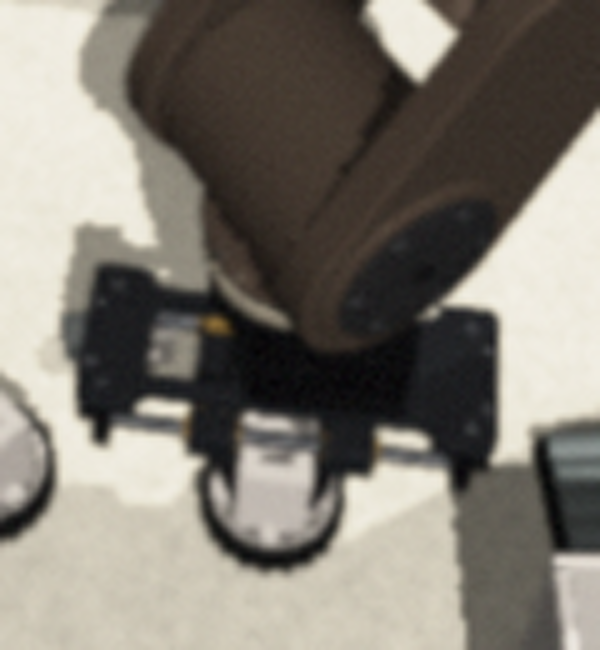

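Request:
jog_arm(deltas=[-15,0,0,0,0,0,0.3,-30,0,0,0,0,0,0.3,-40,0,0,0,0,0,0.3,-35,0,0,0,0,0,0.3,0,0,0,0,0,0,0.3,0,0,0,0,0,0,0.3])

```text
t: 39.5
eef_pos: [441.9, 354.2, 344.4]
tcp_rot: [2.396, 1.566, 0.704]
ft_force: [-0.0, 0.3, -1.9]
opening: 0.353
```

Run:
```python
from h import *
rows((542.6,-26,172),-0.60,8)
```

```text
t 39.5 grasp [442.6 354.8 173.4] jaw -0.121 open 0.353 F [-0.   0.3 -1.9] q6 0.68
shift tool [  0.6 146.  365.2] len 393.3 turn [ 0.479 -0.004 -0.002] tool y,z in world [ 0.993 -0.121] [-0.121 -0.993]
[0.1, 18.2, 45.7, 0.06, -0.001, -0.0]
[0.1, 20.9, 44.5, 0.06, -0.001, -0.0]
[0.1, 23.6, 43.2, 0.06, -0.001, -0.0]
[0.1, 26.1, 41.7, 0.06, -0.001, -0.0]
[0.1, 28.5, 40.0, 0.06, -0.001, -0.0]
[0.2, 30.9, 38.3, 0.06, -0.001, -0.0]
[0.2, 33.1, 36.3, 0.06, -0.001, -0.0]
[0.2, 35.2, 34.3, 0.06, -0.001, -0.0]
```

Request:
jog_arm(deltas=[0,18,45,0.06,0,0,0.3,0,21,44,0.06,0,0,0.3,0,23,43,0.06,0,0,0.3,0,26,41,0.06,0,0,0.3,0,28,40,0.06,0,0,0.3,0,30,38,0.06,0,0,0.3,0,32,36,0.06,0,0,0.3,0,30,28,0.05,0,0,0.3,0,0,0,0,0,0,0.3,0,0,0,0,0,0,0.3])

```text
t: 40.75
eef_pos: [538.0, -26.1, 331.8]
tcp_rot: [-1.113, 1.555, 2.994]
ft_force: [-0.7, 1.0, -1.4]
opening: 0.358
```

Run:
```python
from h import *
plan((542.6,-26,160),-0.6)
```

```text
t 40.75 grasp [535.4 -25.7 160.8] jaw -0.606 open 0.358 F [-0.7  1.  -1.4] q6 0.43
shift tool [ 0.7  3.7 -2.7] len 4.7 turn [-0.005  0.007  0.014] tool y,z in world [ 0.822 -0.569] [-0.569 -0.822]
```

Request:
jog_arm(deltas=[0,4,-3,-0.005,0.007,0.014,0.3,0,0,0,0,0,0,0.3,0,0,0,0,0,0,0.3,0,0,0,0,0,0,0.3])

```text
t: 41.25
eef_pos: [542.9, -23.3, 331.2]
tcp_rot: [3.124, 1.57, 0.957]
ft_force: [0.2, 0.3, -1.5]
opening: 0.354
```

```bash
cat > ov.py <<'E'
from h import *
def ov(P,zb,name,h=60):
    b=avg('side',5)
    c=proj(b,(*P,110))[0]; x0,y0=int(c[0])-35,int(c[1])-45;x1,y1=x0+70,y0+95;k=6
    im=cv2.resize(b['bgr'][y0:y1,x0:x1],None,fx=k,fy=k,interpolation=cv2.INTER_CUBIC)
    q=(proj(b,[(*P,53),(*P,93),(*P,zb),(*P,zb+h)])+.5-[x0,y0])*k
    for s in ((0,1),(2,3)): cv2.line(im,tuple(map(int,q[s[0]])),tuple(map(int,q[s[1]])),(0,0,255),1)
    cv2.imwrite('pics/'+name,im)
E
python3 - <<'E'
from ov import *
plan((542.6,-26,160),-0.6)
ov((542.6,-26),113.5,'w9.png')
E
```

```text
t 41.25 grasp [543.  -23.3 160.2] jaw -0.596 open 0.354 F [ 0.2  0.3 -1.5] q6 0.43
shift tool [0.2 1.2 2.4] len 2.7 turn [ 0.004 -0.    -0.   ] tool y,z in world [ 0.828 -0.561] [-0.561 -0.828]
```

View pics/w9.png

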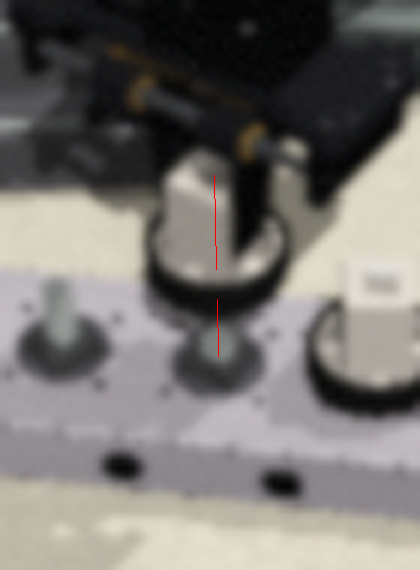

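Request:
jog_arm(deltas=[0,1,2.4,0.003,0,0,0.3,0,0,0,0,0,0,0.3,7,0,0,0,0,0,0.3,8,0,0,0,0,0,0.3,0,0,0,0,0,0,0.3,0,0,0,0,0,0,0.3])

```text
t: 42.25
eef_pos: [542.3, -26.6, 314.7]
tcp_rot: [-1.726, 1.57, 2.386]
ft_force: [1.0, -0.7, -1.8]
opening: 0.353
```

Run:
```python
from h import *
plan((542.6,-26,134),-0.6)
```

```text
t 42.25 grasp [542.3 -26.5 143.7] jaw -0.6 open 0.353 F [ 1.  -0.7 -1.8] q6 0.43
shift tool [ 9.7 -0.1 -0.6] len 9.7 turn [-0.    -0.     0.001] tool y,z in world [ 0.825 -0.565] [-0.565 -0.825]
```

Request:
jog_arm(deltas=[3,0,-0.5,0,0,0,0.3,3,0,0,0,0,0,0.3,3,0,0,0,0,0,0.3,0,0,0,0,0,0,0.3])

```text
t: 42.75
eef_pos: [542.7, -26.0, 305.4]
tcp_rot: [-3.123, 1.57, 0.99]
ft_force: [0.2, 0.1, -1.2]
opening: 0.354
```

Run:
```python
from h import *
plan((542.6,-26,134),-0.6)
print(env.state()['moment'])
```

```text
t 42.75 grasp [542.8 -26.  134.4] jaw -0.6 open 0.354 F [ 0.2  0.1 -1.2] q6 0.43
shift tool [ 0.4 -0.1  0. ] len 0.4 turn [-0. -0.  0.] tool y,z in world [ 0.825 -0.565] [-0.565 -0.825]
[0.00265583 0.07639545 0.01944493]
```

Engaged over the taper without force; continue.

Request:
jog_arm(deltas=[4,0,0,0,0,0,0.3,4,0,0,0,0,0,0.3,4,0,0,0,0,0,0.3,0,0,0,0,0,0,0.3])

```text
t: 43.25
eef_pos: [542.8, -26.0, 292.5]
tcp_rot: [3.027, 1.57, 0.856]
ft_force: [0.8, 0.6, -1.2]
opening: 0.36
```

Request:
jog_arm(deltas=[4,0,0,0,0,0,0.3,4,0,0,0,0,0,0.3,4,0,0,0,0,0,0.3,3,0,0,0,0,0,0.3,0,0,0,0,0,0,0.3])

```text
t: 43.88
eef_pos: [542.8, -26.0, 276.3]
tcp_rot: [3.069, 1.57, 0.898]
ft_force: [1.1, 0.6, -1.6]
opening: 0.356
```

Run:
```python
from h import *
plan((542.6,-26,100),-0.6)
print(env.state()['moment'])
```

```text
t 43.88 grasp [542.9 -25.9 105.3] jaw -0.6 open 0.356 F [ 1.1  0.6 -1.6] q6 0.43
shift tool [ 5.3 -0.2  0.1] len 5.4 turn [-0.    -0.001 -0.   ] tool y,z in world [ 0.825 -0.565] [-0.565 -0.825]
[0.07542268 0.04212335 0.03889307]
```

Request:
jog_arm(deltas=[2.5,0,0,0,0,0,0.3,2,0,0,0,0,0,0.3,0,0,0,0,0,0,0.3])

```text
t: 44.25
eef_pos: [542.9, -26.0, 271.6]
tcp_rot: [2.805, 1.57, 0.634]
ft_force: [0.2, 0.9, -1.3]
opening: 0.359
```

Request:
jog_arm(deltas=[0,0,0,0,0,0,0.45,0,0,0,0,0,0,0.5,0,0,0,0,0,0,0.52,0,0,0,0,0,0,0.52])

```text
t: 44.75
eef_pos: [542.9, -26.1, 272.1]
tcp_rot: [2.328, 1.57, 0.157]
ft_force: [-0.8, 0.4, 0.2]
opening: 0.521
```

Request:
jog_arm(deltas=[-15,0,0,0,0,0,0.52,-30,0,0,0,0,0,0.6,-30,0,0,0,0,0,0.7,-30,0,0,0,0,0,0.7,0,0,0,0,0,0,0.7,0,0,0,0,0,0,0.7])

```text
t: 45.5
eef_pos: [542.2, -26.0, 384.3]
tcp_rot: [2.096, 1.568, -0.074]
ft_force: [0.9, 0.3, -0.6]
opening: 0.7
```

Run:
```python
from ov import *
rows((580,330,170),-0.76,8)
ov((542.6,-26),53,'w10.png')
a=avg('top',2);cv2.imwrite('pics/top11.png',a['bgr'])
from bm import bore
c=bore(a,(244,188))[0];print(onz(a,c,58))
```

```text
t 45.5 grasp [542.7 -26.1 213.3] jaw -0.6 open 0.7 F [ 0.9  0.3 -0.6] q6 0.43
shift tool [  43.3 -170.  -315.1] len 360.6 turn [ 0.16  -0.002 -0.002] tool y,z in world [ 0.825 -0.565] [-0.565 -0.825]
[5.4, -21.2, -39.4, 0.02, -0.0, -0.0]
[5.4, -22.0, -39.0, 0.02, -0.0, -0.0]
[5.4, -22.8, -38.5, 0.02, -0.0, -0.0]
[5.4, -23.6, -38.0, 0.02, -0.0, -0.0]
[5.4, -24.3, -37.6, 0.02, -0.0, -0.0]
[5.4, -25.1, -37.1, 0.02, -0.0, -0.0]
[5.4, -25.8, -36.6, 0.02, -0.0, -0.0]
[5.4, -26.5, -36.0, 0.02, -0.0, -0.0]
[[583.97978929 344.4622664   58.        ]]
```

View pics/w10.png

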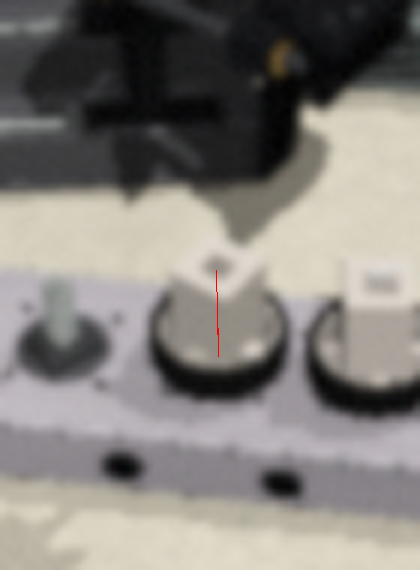

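View pics/top11.png

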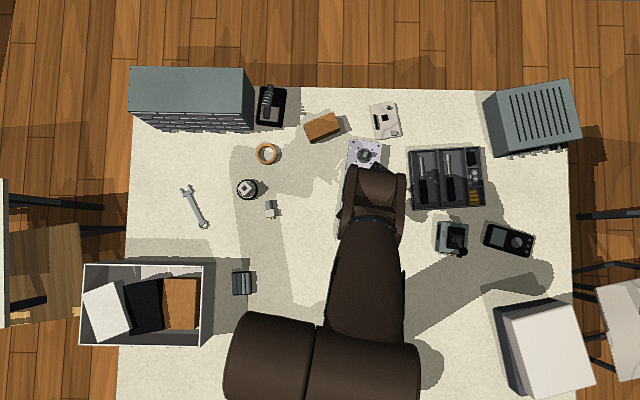

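Request:
jog_arm(deltas=[4,-21,-39,0.02,0,0,0.7,4,-22,-39,0.02,0,0,0.7,4,-23,-38,0.02,0,0,0.7,4,-23,-38,0.02,0,0,0.7,4,-24,-37,0.02,0,0,0.7,4,-25,-37,0.02,0,0,0.7,4,-26,-36,0.02,0,0,0.7,4,-26,-34,0.02,0,0,0.7,0,0,0,0,0,0,0.7,0,0,0,0,0,0,0.7])

```text
t: 47.1
eef_pos: [581.4, 336.5, 346.3]
tcp_rot: [-0.188, 1.567, -2.526]
ft_force: [0.2, -0.5, 0.6]
opening: 0.699
```

Run:
```python
from h import *
plan((584,343.8,45.5),-0.76)
b=avg('side',2);crop(b,220,230,360,350,5,'w11.png')
```

```text
t 47.1 grasp [580.9 336.1 175.3] jaw -0.767 open 0.699 F [ 0.2 -0.5  0.6] q6 1.19
shift tool [129.8  -3.1  -7.5] len 130.0 turn [-0.007  0.004  0.001] tool y,z in world [ 0.72  -0.694] [-0.694 -0.72 ]
```

View pics/w11.png

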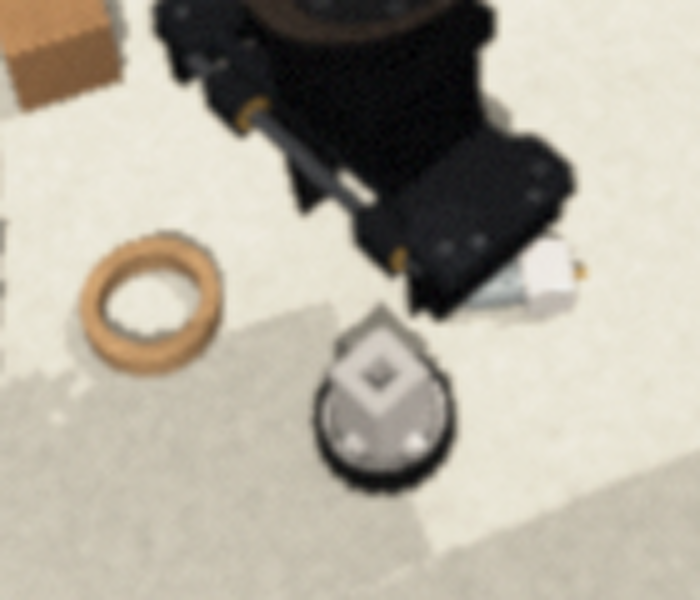

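Request:
jog_arm(deltas=[0,-3,-7.5,-0.005,0,0,0.7,0,0,0,0,0,0,0.7,0,0,0,0,0,0,0.7,20,0,0,0,0,0,0.7,25,0,0,0,0,0,0.7,20,0,0,0,0,0,0.7,10,0,0,0,0,0,0.7,0,0,0,0,0,0,0.7,0,0,0,0,0,0,0.7])

```text
t: 48.32
eef_pos: [585.7, 341.2, 272.2]
tcp_rot: [1.888, 1.57, -0.449]
ft_force: [1.2, -0.1, 0.0]
opening: 0.705
```

Run:
```python
from h import *
plan((584,343.8,45.5),-0.76)
```

```text
t 48.33 grasp [585.9 341.2 101.2] jaw -0.766 open 0.705 F [ 1.2 -0.1  0. ] q6 1.2
shift tool [55.7 -3.1 -0.6] len 55.8 turn [-0.006 -0.    -0.001] tool y,z in world [ 0.721 -0.693] [-0.693 -0.721]
```

Request:
jog_arm(deltas=[0,-3,-0.5,-0.006,0,0,0.7,0,0,0,0,0,0,0.7,15,0,0,0,0,0,0.7,15,0,0,0,0,0,0.7,14,0,0,0,0,0,0.7,8,0,0,0,0,0,0.7,0,0,0,0,0,0,0.7,0,0,0,0,0,0,0.7])

```text
t: 49.32
eef_pos: [583.9, 343.9, 216.9]
tcp_rot: [2.18, 1.57, -0.15]
ft_force: [-0.8, -0.2, -0.2]
opening: 0.699
```

Run:
```python
from h import *
plan((584,343.8,46),-0.76)
```

```text
t 49.33 grasp [584.2 343.9  45.9] jaw -0.76 open 0.699 F [-0.8 -0.2 -0.2] q6 1.2
shift tool [-0.1  0.1  0. ] len 0.1 turn [ 0.    -0.001 -0.001] tool y,z in world [ 0.725 -0.689] [-0.689 -0.725]
```

Request:
jog_arm(deltas=[0,0,0,0,0,0,0.5,0,0,0,0,0,0,0.42,0,0,0,0,0,0,0.38,0,0,0,0,0,0,0.3,0,0,0,0,0,0,0.3,0,0,0,0,0,0,0.3])

```text
t: 50.08
eef_pos: [584.1, 343.9, 218.3]
tcp_rot: [2.553, 1.568, 0.222]
ft_force: [0.2, -0.9, -0.3]
opening: 0.356
```

Run:
```python
from h import *
plan((584,343.8,46),-0.76)
b=avg('side',2);crop(b,220,230,360,350,5,'w12.png')
```

```text
t 50.08 grasp [584.6 344.1  47.3] jaw -0.76 open 0.356 F [ 0.2 -0.9 -0.3] q6 1.2
shift tool [1.3 0.  0.2] len 1.3 turn [ 0.    -0.003 -0.002] tool y,z in world [ 0.725 -0.689] [-0.689 -0.725]
```

View pics/w12.png

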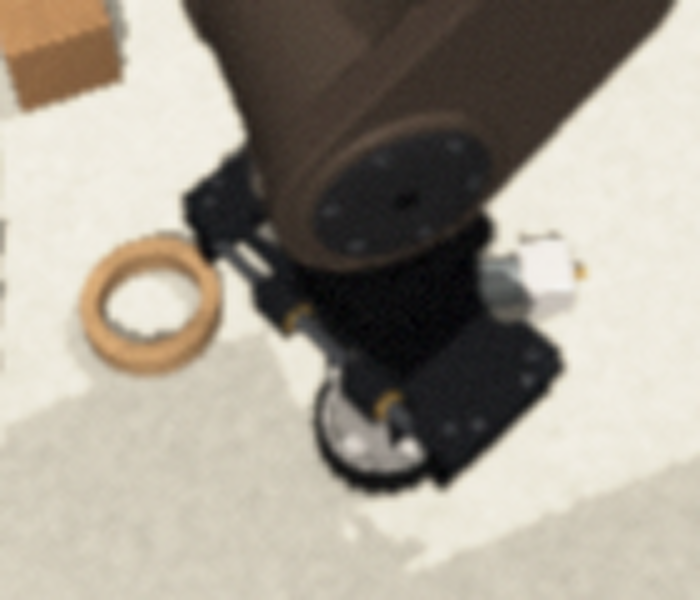

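Gripped. Lift and carry to axle B (622, −36).

Request:
jog_arm(deltas=[-15,0,0,0,0,0,0.3,-30,0,0,0,0,0,0.3,-40,0,0,0,0,0,0.3,-40,0,0,0,0,0,0.3,0,0,0,0,0,0,0.3,0,0,0,0,0,0,0.3])

```text
t: 50.92
eef_pos: [583.2, 343.7, 350.7]
tcp_rot: [2.591, 1.567, 0.261]
ft_force: [-0.6, -0.3, -0.8]
opening: 0.357
```

Run:
```python
from h import *
rows((622,-36,182),-0.81,8)
```

```text
t 50.92 grasp [583.9 343.9 179.7] jaw -0.76 open 0.357 F [-0.6 -0.3 -0.8] q6 1.2
shift tool [ -2.5 289.6 248.6] len 381.7 turn [ 0.05  -0.004 -0.002] tool y,z in world [ 0.725 -0.689] [-0.689 -0.725]
[-0.3, 36.2, 31.1, 0.006, -0.0, -0.0]
[-0.3, 36.4, 30.8, 0.006, -0.0, -0.0]
[-0.3, 36.6, 30.6, 0.006, -0.0, -0.0]
[-0.3, 36.8, 30.4, 0.006, -0.0, -0.0]
[-0.3, 37.0, 30.2, 0.006, -0.0, -0.0]
[-0.3, 37.2, 29.9, 0.006, -0.0, -0.0]
[-0.3, 37.3, 29.7, 0.006, -0.0, -0.0]
[-0.3, 37.5, 29.5, 0.006, -0.0, -0.0]
```

Request:
jog_arm(deltas=[-1,36,31,0.006,0,0,0.3,-1,36,31,0.006,0,0,0.3,-1,36,30,0.006,0,0,0.3,-1,36,30,0.006,0,0,0.3,-1,36,30,0.006,0,0,0.3,-1,36,30,0.006,0,0,0.3,-1,36,29,0.006,0,0,0.3,0,30,24,0.006,0,0,0.3,0,0,0,0,0,0,0.3,0,0,0,0,0,0,0.3])

```text
t: 52.18
eef_pos: [618.1, -32.5, 347.6]
tcp_rot: [-0.821, 1.558, 3.083]
ft_force: [1.3, -0.3, -1.0]
opening: 0.358
```

Run:
```python
from h import *
plan((622,-36,162),-0.81)
```

```text
t 52.17 grasp [616.  -32.3 176.6] jaw -0.808 open 0.358 F [ 1.3 -0.3 -1. ] q6 0.65
shift tool [14.6  5.4 -0.5] len 15.5 turn [0.002 0.008 0.009] tool y,z in world [ 0.691 -0.723] [-0.723 -0.691]
```

Request:
jog_arm(deltas=[0,5.5,-0.5,0.002,0.008,0.009,0.3,0,0,0,0,0,0,0.3,0,0,0,0,0,0,0.3,6,0,0,0,0,0,0.3,7,0,0,0,0,0,0.3,0,0,0,0,0,0,0.3,0,0,0,0,0,0,0.3])

```text
t: 53.05
eef_pos: [622.4, -33.3, 332.9]
tcp_rot: [-0.814, 1.57, 3.092]
ft_force: [-0.8, 0.7, -0.7]
opening: 0.359
```

Run:
```python
from ov import *
plan((622,-36,146),-0.81)
ov((622,-36),115,'w13.png')
```

```text
t 53.05 grasp [622.2 -33.3 161.9] jaw -0.806 open 0.359 F [-0.8  0.7 -0.7] q6 0.65
shift tool [15.9  1.7  2.1] len 16.1 turn [0.004 0.001 0.001] tool y,z in world [ 0.692 -0.722] [-0.722 -0.692]
```

View pics/w13.png

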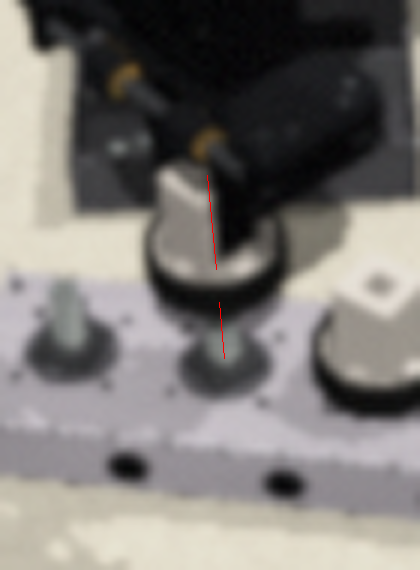

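Request:
jog_arm(deltas=[0,1,2.5,0.003,0,0,0.3,0,0,0,0,0,0,0.3,7,0,0,0,0,0,0.3,8,0,0,0,0,0,0.3,0,0,0,0,0,0,0.3,0,0,0,0,0,0,0.3])

```text
t: 54.05
eef_pos: [621.1, -36.1, 316.8]
tcp_rot: [-0.847, 1.57, 3.056]
ft_force: [-0.8, -0.1, -0.8]
opening: 0.357
```

Run:
```python
from h import *
plan((621.4,-36,135),-0.81)
```

```text
t 54.05 grasp [621.  -36.  145.8] jaw -0.81 open 0.357 F [-0.8 -0.1 -0.8] q6 0.65
shift tool [10.8  0.1 -0.2] len 10.8 turn [0.    0.001 0.001] tool y,z in world [ 0.69  -0.724] [-0.724 -0.69 ]
```

Request:
jog_arm(deltas=[3,0.3,-0.3,0,0,0,0.3,3,0,0,0,0,0,0.3,3,0,0,0,0,0,0.3,2,0,0,0,0,0,0.3,0,0,0,0,0,0,0.3])

```text
t: 54.68
eef_pos: [621.8, -36.0, 305.4]
tcp_rot: [2.348, 1.57, -0.032]
ft_force: [0.5, -0.1, -2.1]
opening: 0.361
```

Run:
```python
from h import *
plan((621.4,-36,135),-0.81)
print(env.state()['moment'])
```

```text
t 54.67 grasp [622.  -36.  134.4] jaw -0.81 open 0.361 F [ 0.5 -0.1 -2.1] q6 0.65
shift tool [-0.6 -0.3  0.3] len 0.7 turn [ 0. -0. -0.] tool y,z in world [ 0.69  -0.724] [-0.724 -0.69 ]
[-0.02459734 -0.08026284  0.00571255]
```

Engaged with no force. Continue down.

Request:
jog_arm(deltas=[4,0,0,0,0,0,0.3,4,0,0,0,0,0,0.3,4,0,0,0,0,0,0.3,0,0,0,0,0,0,0.3])

```text
t: 55.18
eef_pos: [621.9, -36.0, 292.6]
tcp_rot: [2.31, 1.57, -0.07]
ft_force: [1.0, -0.4, -2.9]
opening: 0.359
```

Request:
jog_arm(deltas=[4,0,0,0,0,0,0.3,4,0,0,0,0,0,0.3,4,0,0,0,0,0,0.3,3,0,0,0,0,0,0.3,0,0,0,0,0,0,0.3])

```text
t: 55.8
eef_pos: [622.0, -36.0, 276.5]
tcp_rot: [2.348, 1.57, -0.033]
ft_force: [1.4, 0.5, -2.9]
opening: 0.356
```

Run:
```python
from h import *
plan((621.4,-36,100.5),-0.81)
print(env.state()['moment'])
```

```text
t 55.8 grasp [622.2 -36.  105.5] jaw -0.81 open 0.356 F [ 1.4  0.5 -2.9] q6 0.65
shift tool [ 5.  -0.4  0.4] len 5.0 turn [ 0.    -0.001 -0.001] tool y,z in world [ 0.69  -0.724] [-0.724 -0.69 ]
[-0.04951075 -0.21433521 -0.03892708]
```

Request:
jog_arm(deltas=[2.5,0,0,0,0,0,0.3,2,0,0,0,0,0,0.3,0,0,0,0,0,0,0.3])

```text
t: 56.18
eef_pos: [622.0, -36.0, 271.8]
tcp_rot: [2.306, 1.57, -0.075]
ft_force: [2.1, 1.3, -2.0]
opening: 0.353
```

Request:
jog_arm(deltas=[0,0,0,0,0,0,0.45,0,0,0,0,0,0,0.5,0,0,0,0,0,0,0.52,0,0,0,0,0,0,0.52])

```text
t: 56.68
eef_pos: [621.8, -36.0, 271.9]
tcp_rot: [1.875, 1.571, -0.506]
ft_force: [-0.2, -0.1, 0.3]
opening: 0.52
```

Request:
jog_arm(deltas=[-15,0,0,0,0,0,0.52,-30,0,0,0,0,0,0.52,-30,0,0,0,0,0,0.6,-30,0,0,0,0,0,0.7,0,0,0,0,0,0,0.7,0,0,0,0,0,0,0.7])

```text
t: 57.42
eef_pos: [621.3, -35.9, 384.3]
tcp_rot: [2.179, 1.568, -0.202]
ft_force: [0.4, 0.3, -0.1]
opening: 0.697
```

Run:
```python
from h import *
rows((393,-338,235),-0.066,10)
b=avg('side',4);crop(b,230,100,380,240,5,'w14.png')
a=cam('top');cv2.imwrite('pics/top12.png',a['bgr'])
```

```text
t 57.42 grasp [621.7 -36.  213.3] jaw -0.81 open 0.697 F [ 0.4  0.3 -0.1] q6 0.65
shift tool [-22.1  61.3 373.6] len 379.2 turn [-0.744 -0.001 -0.002] tool y,z in world [ 0.69  -0.724] [-0.724 -0.69 ]
[-2.2, 6.1, 37.4, -0.074, -0.0, -0.0]
[-2.2, 3.3, 37.7, -0.074, -0.0, -0.0]
[-2.2, 0.5, 37.9, -0.074, -0.0, -0.0]
[-2.2, -2.3, 37.8, -0.074, -0.0, -0.0]
[-2.2, -5.1, 37.5, -0.074, -0.0, -0.0]
[-2.2, -7.9, 37.0, -0.074, -0.0, -0.0]
[-2.2, -10.6, 36.3, -0.074, -0.0, -0.0]
[-2.2, -13.3, 35.5, -0.074, -0.0, -0.0]
[-2.2, -15.9, 34.4, -0.074, -0.0, -0.0]
[-2.2, -18.4, 33.1, -0.074, -0.0, -0.0]
```

View pics/w14.png

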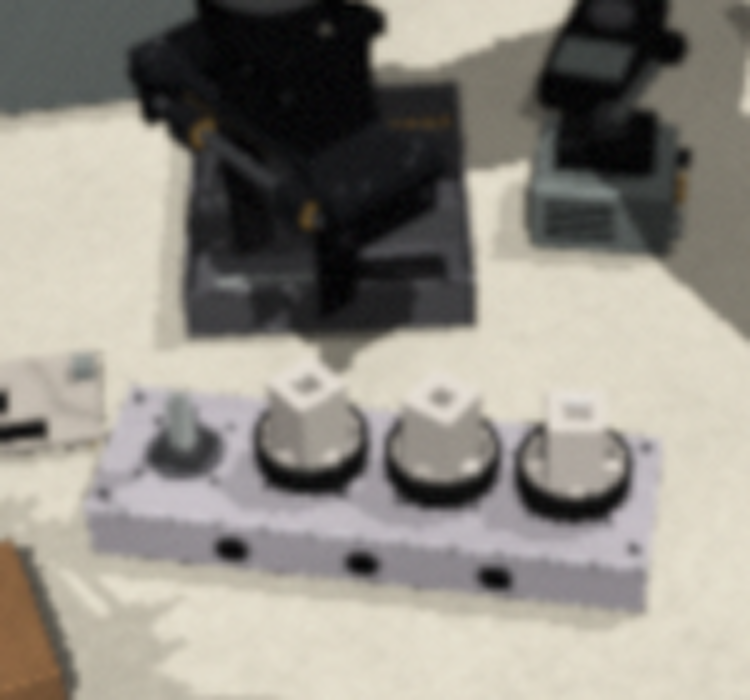

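View pics/top12.png

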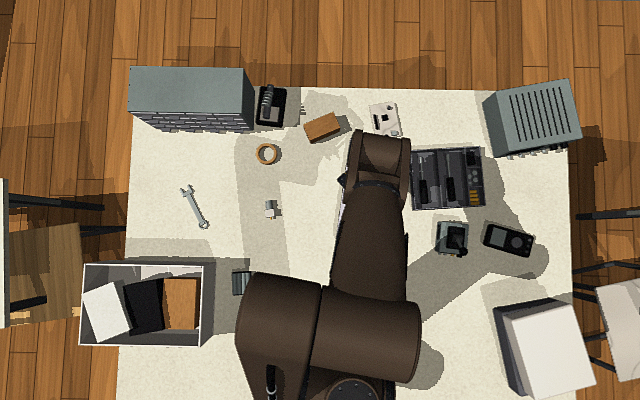

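Run:
```python
from h import *
b=avg('side',6);a=avg('top',6)
k=12
for r,(x0,y0,x1,y1),n in ((b,(345,90,385,135),'lb_s.png'),(a,(435,215,480,262),'lb_t.png')):
    cv2.imwrite('pics/'+n,cv2.resize(r['bgr'][y0:y1,x0:x1],None,fx=k,fy=k,interpolation=cv2.INTER_CUBIC))
for dx in (0,-70,-76.5): print(dx,proj(a,(469.5+dx,-345.5-dx*.066,149.3)),proj(b,(469.5+dx,-345.5-dx*.066,149.3)))
```

```text
0 [[466.49698444 227.03629393]] [[341.90003779 106.98728566]]
-70 [[465.19738692 250.53811477]] [[362.6045324  107.89677155]]
-76.5 [[465.07608732 252.73263125]] [[364.5335952 107.9827805]]
```

View pics/lb_s.png

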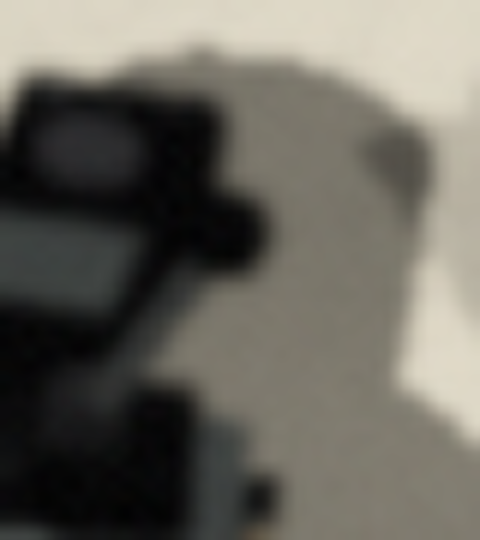

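View pics/lb_t.png

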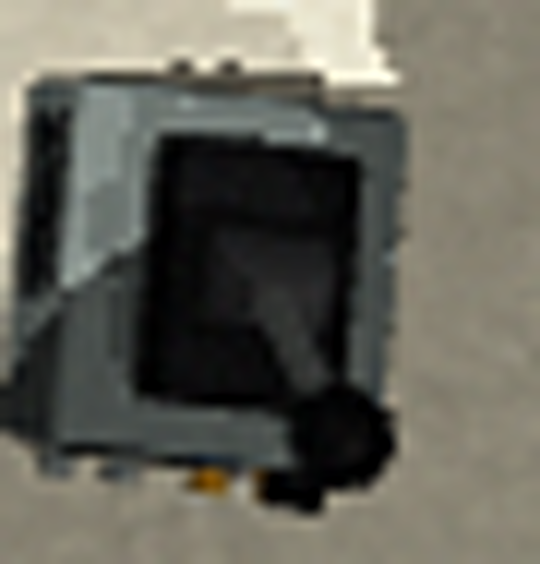

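Run:
```python
from h import *
a=cam('top');b=cam('side')
on,e=tri(a,(466.5,226.9),b,(342.0,107.0));of,e2=tri(a,(463.0,250.75),b,(363.5,108.8))
print(on,e,of,e2); d=on-of;print(d,np.hypot(*d[:2]),np.arctan2(d[1],d[0]))
for z in (147,): print(onz(a,[(466.5,226.9),(463.0,250.75)],z))
```

```text
[ 469.53399285 -345.49155698  149.28644586] 0.7492892343222917 [ 397.84989169 -333.83914195  150.44020623] 1.8768880435904383
[ 71.68410116 -11.65241502  -1.15376037] 72.62498974671283 -0.16114285188754157
[[ 469.95230185 -346.34438374  147.        ]
 [ 398.64548826 -335.13046984  147.        ]]
```

Run:
```python
from h import *
rows((402,-335,235),-0.16,10)
```

```text
t 58.38 grasp [622.  -36.1 213.3] jaw -0.81 open 0.7 F [-0.1  0.9 -0.7] q6 0.65
shift tool [-22.1  65.1 365.2] len 371.6 turn [-0.65  -0.001 -0.002] tool y,z in world [ 0.69  -0.724] [-0.724 -0.69 ]
[-2.2, 6.5, 36.5, -0.065, -0.0, -0.0]
[-2.2, 4.1, 36.9, -0.065, -0.0, -0.0]
[-2.2, 1.7, 37.1, -0.065, -0.0, -0.0]
[-2.2, -0.7, 37.1, -0.065, -0.0, -0.0]
[-2.2, -3.1, 37.0, -0.065, -0.0, -0.0]
[-2.2, -5.5, 36.7, -0.065, -0.0, -0.0]
[-2.2, -7.9, 36.3, -0.065, -0.0, -0.0]
[-2.2, -10.2, 35.7, -0.065, -0.0, -0.0]
[-2.2, -12.5, 34.9, -0.065, -0.0, -0.0]
[-2.2, -14.7, 34.0, -0.065, -0.0, -0.0]
```

Request:
jog_arm(deltas=[-4,6,36,-0.065,0,0,0.7,-4,4,37,-0.065,0,0,0.7,-4,2,37,-0.065,0,0,0.7,-4,-1,37,-0.065,0,0,0.7,-4,-3,37,-0.065,0,0,0.7,-4,-5,36,-0.065,0,0,0.7,-4,-8,36,-0.065,0,0,0.7,-3,-10,35,-0.065,0,0,0.7,-3,-12,34,-0.065,0,0,0.7,-3,-13,28,-0.065,0,0,0.7])

```text
t: 59.62
eef_pos: [403.7, -336.0, 422.4]
tcp_rot: [1.296, 1.566, -0.41]
ft_force: [1.3, -0.1, 0.1]
opening: 0.699
```

Request:
jog_arm(deltas=[0,0,0,0,0,0,0.7,0,0,0,0,0,0,0.7])

```text
t: 59.88
eef_pos: [402.9, -337.0, 422.6]
tcp_rot: [1.268, 1.566, -0.441]
ft_force: [0.2, 0.3, -0.7]
opening: 0.698
```

Run:
```python
from h import *
plan((400,-335,147),-0.16)
```

```text
t 59.88 grasp [ 403.7 -337.3  251.6] jaw -0.138 open 0.698 F [ 0.2  0.3 -0.7] q6 -0.69
shift tool [104.6  -3.7  -1.7] len 104.7 turn [ 0.022  0.001 -0.005] tool y,z in world [ 0.99  -0.138] [-0.138 -0.99 ]
```

Request:
jog_arm(deltas=[0,-3,-1.5,0.022,0,-0.005,0.7,0,0,0,0,0,0,0.7,25,0,0,0,0,0,0.7,30,0,0,0,0,0,0.7,25,0,0,0,0,0,0.7,18,0,0,0,0,0,0.7,0,0,0,0,0,0,0.7,0,0,0,0,0,0,0.7])

```text
t: 60.88
eef_pos: [402.7, -331.6, 322.9]
tcp_rot: [0.501, 1.568, -1.228]
ft_force: [-0.0, 0.3, 1.0]
opening: 0.698
```

Run:
```python
from h import *
plan((400,-335,147),-0.16)
b=cam('side');crop(b,310,60,400,160,6,'l5.png')
```

```text
t 60.88 grasp [ 402.9 -332.   151.9] jaw -0.158 open 0.698 F [-0.   0.3  1. ] q6 -0.66
shift tool [ 4.9 -2.2  3.8] len 6.6 turn [ 0.002  0.002 -0.001] tool y,z in world [ 0.988 -0.157] [-0.157 -0.988]
```

View pics/l5.png

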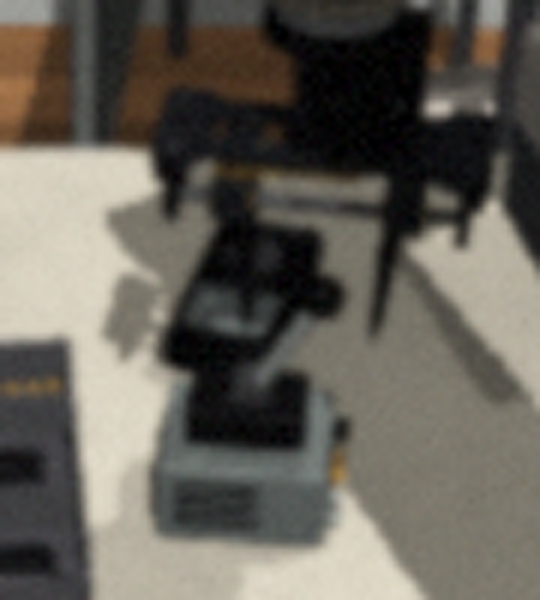

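Request:
jog_arm(deltas=[4,-2,3,0,0,0,0.44,0,0,0,0,0,0,0.44,0,0,0,0,0,0,0.44,0,-3,0,0,0,0,0.44,0,-3,0,0,0,0,0.44,0,0,0,0,0,0,0.44])

```text
t: 61.68
eef_pos: [393.7, -333.4, 320.3]
tcp_rot: [0.696, 1.565, -1.033]
ft_force: [-0.4, 0.0, -0.6]
opening: 0.441
```

Run:
```python
from h import *
plan((388,-333,147),-0.16)
print(env.state()['moment'])
```

```text
t 61.67 grasp [ 394.2 -334.2  149.3] jaw -0.158 open 0.441 F [-0.4  0.  -0.6] q6 -0.67
shift tool [ 2.3 -5.7  0.5] len 6.2 turn [ 0.002  0.004 -0.003] tool y,z in world [ 0.988 -0.158] [-0.158 -0.987]
[-0.11868298  0.08407144 -0.04571551]
```

Request:
jog_arm(deltas=[0,-2,0,0,0,0,0.44,0,-2,0,0,0,0,0.44,0,0,0,0,0,0,0.44])

```text
t: 62.05
eef_pos: [389.8, -332.9, 320.5]
tcp_rot: [0.808, 1.564, -0.922]
ft_force: [2.4, -0.1, -0.8]
opening: 0.441
```

Run:
```python
from h import *
plan((388,-333,147),-0.16)
print(env.state()['moment'])
```

```text
t 62.05 grasp [ 390.5 -333.8  149.5] jaw -0.158 open 0.441 F [ 2.4 -0.1 -0.8] q6 -0.68
shift tool [ 2.5 -1.8  0.4] len 3.1 turn [ 0.001  0.005 -0.005] tool y,z in world [ 0.987 -0.158] [-0.158 -0.987]
[-0.10217534 -0.30022091 -0.01137529]
```

Request:
jog_arm(deltas=[0,-2,0,0,0,0,0.44,0,0,0,0,0,0,0.44])

```text
t: 62.3
eef_pos: [388.7, -332.9, 320.9]
tcp_rot: [0.947, 1.56, -0.783]
ft_force: [2.4, 0.9, -0.6]
opening: 0.442
```

Run:
```python
from h import *
plan((388,-333,147),-0.16)
print(env.state()['moment'])
b=avg('side',4);crop(b,345,90,385,135,12,'lb_s2.png')
```

```text
t 62.3 grasp [ 390.  -334.2  149.9] jaw -0.159 open 0.442 F [ 2.4  0.9 -0.6] q6 -0.68
shift tool [ 2.9 -0.7  0.2] len 3.0 turn [ 0.001  0.006 -0.009] tool y,z in world [ 0.987 -0.158] [-0.158 -0.987]
[-0.02359338 -0.39954401 -0.00166167]
```

View pics/lb_s2.png

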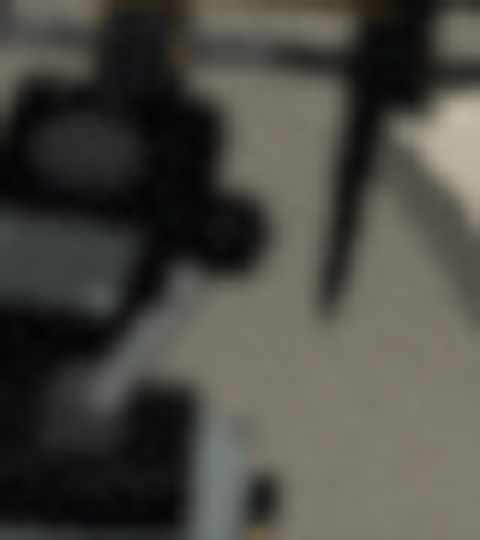

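Request:
jog_arm(deltas=[0,12,0,0,0,0.009,0.44,0,12,0,0,0,0,0.44,0,12,0,0,0,0,0.44,0,12,0,0,0,0,0.44,0,12,0,0,0,0,0.44,0,8,0,0,0,0,0.44,0,0,0,0,0,0,0.44,0,0,0,0,0,0,0.44])

```text
t: 63.5
eef_pos: [460.2, -343.9, 320.8]
tcp_rot: [1.27, 1.556, -0.458]
ft_force: [0.4, 0.0, 0.4]
opening: 0.439
```

Run:
```python
from h import *
plan((478,-347,147),-0.16)
print(env.state()['moment'])
```

```text
t 63.5 grasp [ 462.4 -345.   149.8] jaw -0.158 open 0.439 F [0.4 0.  0.4] q6 -0.6
shift tool [ 3.1 18.   0.3] len 18.3 turn [ 0.002  0.004 -0.014] tool y,z in world [ 0.987 -0.157] [-0.157 -0.988]
[-0.09127453  0.03355098  0.05373297]
```

Request:
jog_arm(deltas=[0,3,0,0,0.004,-0.014,0.44,0,5,0,0,0,0,0.44,0,3,0,0,0,0,0.44,0,0,0,0,0,0,0.44])

```text
t: 64.0
eef_pos: [471.3, -345.8, 320.9]
tcp_rot: [-1.7, 1.569, 2.854]
ft_force: [-0.7, 0.4, -0.6]
opening: 0.441
```

Run:
```python
from h import *
plan((478,-347,147),-0.16)
print(env.state()['moment'])
```

```text
t 64.0 grasp [ 471.  -345.7  149.9] jaw -0.158 open 0.441 F [-0.7  0.4 -0.6] q6 -0.59
shift tool [2.9 6.8 0.1] len 7.4 turn [ 0.002 -0.     0.002] tool y,z in world [ 0.987 -0.158] [-0.158 -0.987]
[-0.14585876  0.15639519  0.04859149]
```

Request:
jog_arm(deltas=[0,3,0,0,0,0,0.44,0,3,0,0,0,0,0.44,0,0,0,0,0,0,0.44])

```text
t: 64.38
eef_pos: [477.6, -346.8, 320.8]
tcp_rot: [-1.756, 1.569, 2.798]
ft_force: [-0.9, -0.7, 0.1]
opening: 0.44
```

Run:
```python
from h import *
plan((480,-347,147),-0.16)
print(env.state()['moment'])
```

```text
t 64.38 grasp [ 477.2 -346.7  149.8] jaw -0.158 open 0.44 F [-0.9 -0.7  0.1] q6 -0.58
shift tool [ 2.8  2.5 -0.2] len 3.8 turn [ 0.002 -0.     0.002] tool y,z in world [ 0.987 -0.158] [-0.158 -0.987]
[-0.06546331  0.14896401 -0.01222883]
```

Request:
jog_arm(deltas=[0,2,0,0,0,0,0.44,0,2,0,0,0,0,0.44,0,0,0,0,0,0,0.44])

```text
t: 64.75
eef_pos: [481.0, -347.3, 320.5]
tcp_rot: [-1.773, 1.565, 2.781]
ft_force: [-2.8, -0.3, 1.5]
opening: 0.44
```

Run:
```python
from h import *
plan((480,-347,147),-0.16)
print(env.state()['moment'])
```

```text
t 64.75 grasp [ 480.1 -347.   149.5] jaw -0.158 open 0.44 F [-2.8 -0.3  1.5] q6 -0.58
shift tool [ 2.5 -1.  -0.2] len 2.8 turn [ 0.002 -0.001  0.005] tool y,z in world [ 0.988 -0.157] [-0.157 -0.988]
[-0.08494796  0.69093661  0.00672403]
```

Request:
jog_arm(deltas=[0,-6,0,0,0,0,0.44,0,0,0,0,0,0,0.8,0,0,0,0,0,0,0.8,-30,0,0,0,0,0,0.8,-40,0,0,0,0,0,0.8,-40,0,0,0,0,0,0.8,-30,-20,20,0,0,0,0.8,0,-50,0,0,0,0,0.8,0,-20,0,0,0,0,0.8,0,0,0,0,0,0,0.8])

```text
t: 66.0
eef_pos: [382.2, -352.4, 466.0]
tcp_rot: [-0.862, 1.569, -2.591]
ft_force: [0.7, 0.6, -0.1]
opening: 0.799
```

Run:
```python
from h import *
s=env.state();print(s['t'],s['eef_pos'],s['ft_force'])
b=avg('side',4);a=avg('top',4);cv2.imwrite('pics/ft.png',a['bgr']);cv2.imwrite('pics/fs.png',b['bgr'])
crop(b,310,60,400,160,6,'l6.png')
im=cv2.resize(b['bgr'][160:230,240:370],None,fx=6,fy=6,interpolation=cv2.INTER_CUBIC)
for P in [(463.2,-16.1),(542.6,-26),(622,-36)]:
    q=(proj(b,[(*P,53),(*P,113)])+.5-[240,160])*6
    cv2.line(im,tuple(map(int,q[0])),tuple(map(int,q[1])),(0,0,255),1)
cv2.imwrite('pics/fw.png',im)
```

```text
66.0 [ 382.1837395  -352.37814374  465.96208042] [ 0.68962015  0.63170434 -0.14623601]
```

View pics/ft.png

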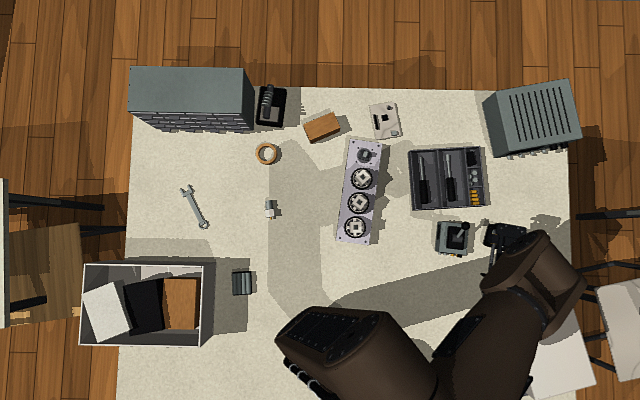

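View pics/l6.png

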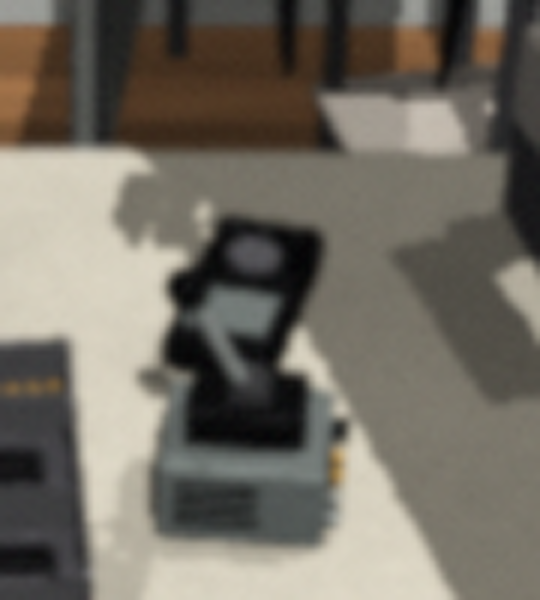

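View pics/fw.png

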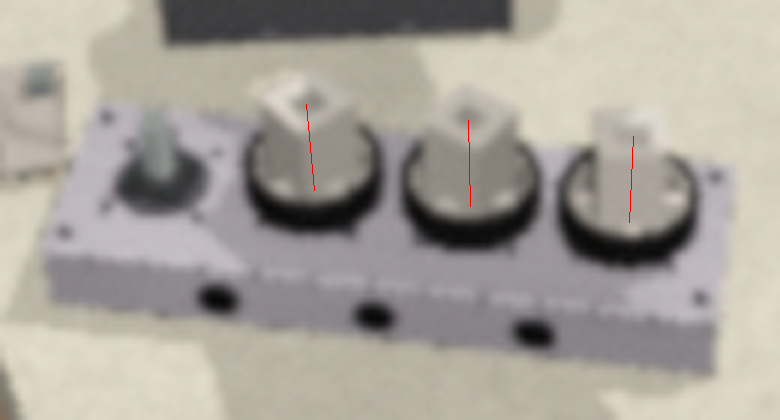

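Run:
```python
from bm import *
b=avg('side',4);a=avg('top',4)
t=[]
for P in [(463.2,-16.1),(542.6,-26),(622,-36)]:
    ua=proj(a,(*P,113))[0];ub=proj(b,(*P,115))[0]
    c,A,v=bore(a,ua,thr=None);c2,A2,v2=bore(b,ub);t+=[v,v2]
    print(ua,c,A,ub,c2,A2,tri(a,c,b,c2), 'side height at known xy: row/mm',(proj(b,(*P,113))-proj(b,(*P,103)))[0])
cv2.imwrite('pics/fb.png',np.vstack([np.hstack(t[0::2]),np.hstack(t[1::2])]))
```

```text
[355.58988563 227.02658741] [355.47738032 226.73195635] 18.9575 [345.17252606 181.70379796] [343.83278131 184.40604063] 96.0475 (array([465.4505931 , -16.59378292, 103.50844992]), np.float64(2.4390615211674778)) side height at known xy: row/mm [ 0.11850729 -2.48435083]
[359.12296073 201.45758982] [359.04354819 201.66383317] 20.44 [317.61967318 179.04370917] [317.68180433 179.12443805] 18.4625 (array([542.10160431, -25.59046277, 115.03808133]), np.float64(0.6125382495365113)) side height at known xy: row/mm [-0.05748046 -2.48234636]
[362.64935018 176.17155813] [362.31670179 176.48923867] 18.98 [290.50270009 176.41050709] [291.45027188 176.66566977] 14.482499999999998 (array([619.87790599, -34.74424414, 115.30265647]), np.float64(1.5310205954055371)) side height at known xy: row/mm [-0.22766761 -2.4788275 ]
```

View pics/fb.png

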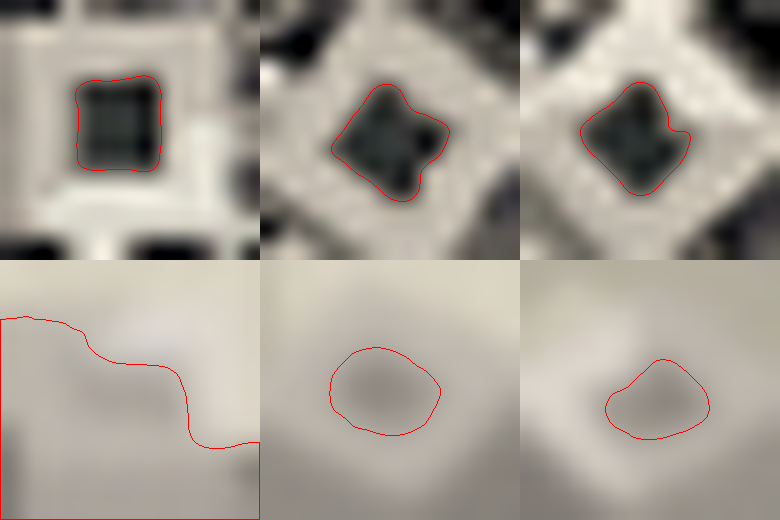

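```bash
python3 -c "
from cell import env
print(env.job_done()); print(env.state()['t'])"
```

```text
the job is handed in; nothing more can be done
None
the job is handed in; nothing more can be done
```

The job is handed in at about 66 s. The power box was switched off first, the tools were cleared, the wheels were fitted, and the power box was switched on last.

- **Power box:** I pushed the lever to its OFF stop before anything else, and a second push later stopped at the same place. Once the wheels were on, I pushed it to its ON stop. The last picture shows it leaning away from the robot, as at the start.
- **Hand tools:** there is one in each long compartment of the tray. While I was lowering for the first tool, a finger touched something, most likely an axle flange. The force was about 11 N; I lifted off, shifted and tried again.
- **Wheels:** only three were in the scene. They went onto three neighbouring axles, and the far one stays free. Each slid down with no noticeable push force. At release, each underside was about 0.5 mm above its flange, worked out from the arm's position.

**Checks that disagreed:**
- Triangulated hub tops on two wheels came out 2 mm above the expected 113 mm. I put that down to camera error (about 1 px), as the arm's heights agree with fully home.
- The automatic side-view measurement failed on the wheel nearest the robot. By eye it reads about 112 mm.
- The lever ball's travel measured about 73 mm against the expected 77 mm, although the lever reached a firm stop at both ends.

In the last pictures the bystanders look unmoved, and the gripper was clear of everything.

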